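# Sort sealed dowel tubes by weight into sprung slide-in racks

## Robot

A 6-joint arm with a two-finger parallel gripper is mounted at the origin on the work surface. World frame = base frame: x ahead of the robot, y to its left, z up, the work surface at z = 0. Lengths are in mm, angles in degrees, forces in N, time in s.
With the tool pointing down it reaches from about 300 to 850 mm from the base axis. Payload 4.2 kg.
Tool frame: the origin (TCP) lies midway between the tips of the shut fingers; the grasp point (between the pads) lies env.grip_depth behind it (env.grip_depth is the distance from the TCP to the grasp point, in mm); z points along the fingers, y is the direction in which the jaws open and shut (so a half turn about z gives the same grasp; the last joint's range is limited). The gripper opens to 91 mm and grips with 3 to 60 N. Pads are 32 mm wide; open, the fingers measure 118 mm over their backs; the gripper's body (76 mm by 178 mm) begins 60 mm behind the grasp point.
Start: joints at [67.838, 18.312, 89.639, -0, 72.044, -1.146], TCP at [206.216, 536.767, 213.976] pointing down, gripper open.
Joint ranges: [-177.97, 177.97], [-48.28, 115.42], [12.27, 149.76], [-77.06, 257.06], [2.81, 150.46], [-146.56, 146.56]. Speed limits (degrees/s): [147.25, 147.25, 180, 180, 180, 180].

## Interface

Orientations are given as [roll, pitch, yaw] about the fixed x, y, z axes, in that order (R = Rz(yaw) Ry(pitch) Rx(roll)).
In Python, from workcell import env, cams, spotter gives the robot as it stands.
- The arm moves only by the tool apply_moves, never from a script. Its argument "plan" is a list of rows, each an object with "jaw": the closure, from 0 (fully open) to 1 (shut); "delta_pos": the shift along the tool's x, y, z in mm, a list of three; "spin": the turn about the tool's z in rad. In form: [{"jaw": jaw, "delta_pos": [dx, dy, dz], "spin": spin}, ...]. A call has exactly 8 rows; each row is the pose to reach, as a shift and turn from the pose measured when the call began, along the tool's axes at that moment; what a row does not reach only later rows make up. A row lasts 1/8 s, in which the tool goes at most 62.5 mm and 10.7 degrees, less where a joint would pass 70% of its speed; a pose out of reach is approached as far as the arm can. A call with a gripper value outside its range is refused whole. The fingers move at their own pace and stop on an object; "squeeze" is the grip in N (left out, the last holds). Time passes only in rows, so rows that repeat a pose let the fingers close, or fill a call up. It gives the time, the measured TCP pose, the force and the opening at its end, in the units of the state.
- env.state(): the state, without advancing time (a new reading comes with each control period).
- cams.grab_frame(name): name is "scene" or "top" or "wrist"; returns the picture (400x640x3 uint8, red, green, blue); there is no depth.
- cams.calibration(name): a dict with "camera_matrix" (3x3 intrinsics, pixels), "rvec" (rotation vector, rad) and "tvec" (3), from world to camera coordinates, as OpenCV has them. Camera axes: x right, y down, z forward; pixel columns grow to the right and rows downward; lengths in mm; the calibration is good to about 2 mm. A picture is of the moment at which its call begins: read the wrist's pose just before it. calibration takes no time and is no camera call; for the wrist camera it gives the pose at the moment of the call.
- env.job_done(): hands the job in, once; it reports no verdict.
Trained networks look in the newest picture that a camera, given by its name, has taken for a name from the list of things; names that differ only in an ending like _2 or _b are one class to them, and where a whole thing is asked for, a point or a joint stands for the part that bears it (a point fixed in the world has none). Each returns a list of dicts, best first, with "confidence" (0 to 1); they miss things now and then, are a little off and sometimes report something else, mostly with a low value. They report only what shows in the picture. A call takes as long as a camera call. They do not tell look-alikes from the thing itself.
- spotter.masks_of(camera, target): "region" (400x640 bool, what is visible of it) and "extent" ([left, top, right, bottom] in pixels, round what is visible of it).
The state is a dict: "time_s": time; "qpos": joint angles; "qvel": joint speeds; "effort": joint torques, N m; "ee_pos": TCP position; "ee_rot": TCP orientation; "force": force on the tool from outside, world axes, zero at the start; "torque": the same for the moment, N m; "gripper_width": finger opening in mm.
Only numpy, scipy, OpenCV 4.12 (cv2) and the standard library are available. Lean on these libraries where they do the work, as an engineer would, in place of code of your own. Each camera call takes 0.05 s, during which the arm holds its last target.

## Task

Two look-alike sealed tubes stand on the bench, each packed with either heavy steel pins (about half a kilo) or light beech dowels (about 120 grams). Take them one after the other: lift the tube straight up just clear of the bench (about 20 mm), hold it still for a second to feel its weight, then set it upright on the apron of the blue rack if it is heavy or of the yellow rack if it is light (both may go to one rack), slide its foot into an empty lane, past the sprung roller, until you feel it touch the end wall, pressing there only lightly, and let go before you take the next. Never force, knock or tip a tube, and leave the other things on the bench alone.

Things in the scene. Friction and masses are not known exactly. Their poses are not given: they have to be found in the camera images.
- tube_a_center (a point): first tube: centre of an upright sealed round tube, 40 mm diameter, 120 mm tall, foot flange 56 mm wide and 6 mm thick (brown card; white cap over the top 45 mm: grip there); point half-way up, 60 mm above its foot, z up the tube. Stands loose on the bench. Filled heavy (520 g in all) or light (120 g), unseen; both may be alike; the filling has 1 mm of play.
- tube_b_center (a point): second tube: centre of an upright sealed round tube, 40 mm diameter, 120 mm tall, foot flange 56 mm wide and 6 mm thick (brown card; white cap over the top 45 mm: grip there); point half-way up, 60 mm above its foot, z up the tube. Stands loose on the bench. Filled heavy (520 g in all) or light (120 g), unseen; both may be alike; the filling has 1 mm of play.
- tube_a: the same first tube; origin at the centre of its foot
- tube_b: the same second tube; origin at the centre of its foot
- blue_rack: Blue fixed rack for heavy tubes, 150 mm (x) by 172 mm (y), origin on the bench. Two T-slot lanes along x at y = +42.5 and -42.5 mm. Floor plate 6 mm, from x = -112 to +38 mm. Under the lips (15.5 to 20.5 mm high, slot 49 mm wide, from x = -50 mm) the channel is 63 mm wide. So a tube enters only by sliding +x. Funnel from x = -82. Roller housings 50 mm high outside.
- yellow_rack: Yellow fixed rack for light tubes, 150 mm (x) by 172 mm (y), origin on the bench. Two T-slot lanes along x at y = +42.5 and -42.5 mm. Floor plate 6 mm, from x = -112 to +38 mm. Under the lips (15.5 to 20.5 mm high, slot 49 mm wide, from x = -50 mm) the channel is 63 mm wide. So a tube enters only by sliding +x. Funnel from x = -82. Roller housings 50 mm high outside.
- blue_rack_stop: end wall across both lanes of the blue rack, 12 x 172 x 30 mm; origin at the middle of its near (-x) face's lower edge, 28.5 mm behind the rack's origin and 6 mm above the bench. Rigid and fixed: one millimetre too far presses hard
- blue_rack_home0 (a point): blue rack, lane at y = +42.5 mm: floor point (6 mm above the bench) under a tube that is home, flange 0.5 mm from or at the end wall; axes as the rack's. A sprung steel roller, 24 mm before it on the outer side, reaches to 14.5 mm from the lane's centre and is pushed aside by the tube (3 to 10 N), then closes behind it. Pinch along x to pass a neighbour tube.
- blue_rack_mouth0 (a point): blue rack, lane at y = +42.5 mm: floor point on the open apron, 82 mm before home (-x), 6 mm above the bench, where a tube can be set down from above before sliding it in; axes as the rack's
- blue_rack_home1 (a point): blue rack, lane at y = -42.5 mm: floor point (6 mm above the bench) under a tube that is home, flange 0.5 mm from or at the end wall; axes as the rack's. A sprung steel roller, 24 mm before it on the outer side, reaches to 14.5 mm from the lane's centre and is pushed aside by the tube (3 to 10 N), then closes behind it. Pinch along x to pass a neighbour tube.
- blue_rack_mouth1 (a point): blue rack, lane at y = -42.5 mm: floor point on the open apron, 82 mm before home (-x), 6 mm above the bench, where a tube can be set down from above before sliding it in; axes as the rack's
- yellow_rack_stop: end wall across both lanes of the yellow rack, 12 x 172 x 30 mm; origin at the middle of its near (-x) face's lower edge, 28.5 mm behind the rack's origin and 6 mm above the bench. Rigid and fixed: one millimetre too far presses hard
- yellow_rack_home0 (a point): yellow rack, lane at y = +42.5 mm: floor point (6 mm above the bench) under a tube that is home, flange 0.5 mm from or at the end wall; axes as the rack's. A sprung steel roller, 24 mm before it on the outer side, reaches to 14.5 mm from the lane's centre and is pushed aside by the tube (3 to 10 N), then closes behind it. Pinch along x to pass a neighbour tube.
- yellow_rack_mouth0 (a point): yellow rack, lane at y = +42.5 mm: floor point on the open apron, 82 mm before home (-x), 6 mm above the bench, where a tube can be set down from above before sliding it in; axes as the rack's
- yellow_rack_home1 (a point): yellow rack, lane at y = -42.5 mm: floor point (6 mm above the bench) under a tube that is home, flange 0.5 mm from or at the end wall; axes as the rack's. A sprung steel roller, 24 mm before it on the outer side, reaches to 14.5 mm from the lane's centre and is pushed aside by the tube (3 to 10 N), then closes behind it. Pinch along x to pass a neighbour tube.
- yellow_rack_mouth1 (a point): yellow rack, lane at y = -42.5 mm: floor point on the open apron, 82 mm before home (-x), 6 mm above the bench, where a tube can be set down from above before sliding it in; axes as the rack's
- glue: white glue bottle, 52 mm diameter, 130 mm tall, bystander; origin at its foot
- sander: grey and cork sanding block 70 x 45 x 30 mm, bystander; origin under it
- offcut: dark wood offcut 90 x 35 x 19 mm, bystander; origin under it
- screwdriver: screwdriver lying down, about 200 mm, bystander; origin under it
- pencil: red carpenter's pencil 160 x 11 x 7 mm lying down, bystander; origin under it
Things that resemble listed ones, but are neither listed nor needed, are in the scene too. Leave any black look-alike of the tube_a alone. Leave any black look-alike of the tube_b alone.

How it is judged (in metres and radians):
On the way, in this order (a step that is already met when the one before it is completed fails the run):
1. one tube is lifted 4 to 45 mm, near where it stood, and held still (((height (world z) of tube_a_center between 0.064 and 0.105 m and distance of tube_a_center from where it was at the start of the episode below 0.06 m and linear speed of tube_a below 0.03 m/s and contact force between tube_a and the fingers above 0.5 N) or (height (world z) of tube_b_center between 0.064 and 0.105 m and distance of tube_b_center from where it was at the start of the episode below 0.06 m and linear speed of tube_b below 0.03 m/s and contact force between tube_b and the fingers above 0.5 N))), for 0.3 s.
2. one tube is brought against the end wall of a rack (over 1.5 N) ((contact force between any of tube_a, tube_b and blue_rack_stop above 1.5 N or contact force between any of tube_a, tube_b and yellow_rack_stop above 1.5 N)), for 0.02 s.
3. one tube is home in a lane and let go (((((x of tube_a_center in the frame of blue_rack_home0 above -0.005 m and horizontal distance between tube_a_center and blue_rack_home0 below 0.008 m and z of tube_a_center in the frame of blue_rack_home0 below 0.0625 m and angle between tube_a_center's own z axis and vertical below 0.06 rad) or (x of tube_a_center in the frame of blue_rack_home1 above -0.005 m and horizontal distance between tube_a_center and blue_rack_home1 below 0.008 m and z of tube_a_center in the frame of blue_rack_home1 below 0.0625 m and angle between tube_a_center's own z axis and vertical below 0.06 rad) or (x of tube_a_center in the frame of yellow_rack_home0 above -0.005 m and horizontal distance between tube_a_center and yellow_rack_home0 below 0.008 m and z of tube_a_center in the frame of yellow_rack_home0 below 0.0625 m and angle between tube_a_center's own z axis and vertical below 0.06 rad) or (x of tube_a_center in the frame of yellow_rack_home1 above -0.005 m and horizontal distance between tube_a_center and yellow_rack_home1 below 0.008 m and z of tube_a_center in the frame of yellow_rack_home1 below 0.0625 m and angle between tube_a_center's own z axis and vertical below 0.06 rad)) and contact force between tube_a and the fingers below 0.05 N and linear speed of tube_a below 0.02 m/s) or (((x of tube_b_center in the frame of blue_rack_home0 above -0.005 m and horizontal distance between tube_b_center and blue_rack_home0 below 0.008 m and z of tube_b_center in the frame of blue_rack_home0 below 0.0625 m and angle between tube_b_center's own z axis and vertical below 0.06 rad) or (x of tube_b_center in the frame of blue_rack_home1 above -0.005 m and horizontal distance between tube_b_center and blue_rack_home1 below 0.008 m and z of tube_b_center in the frame of blue_rack_home1 below 0.0625 m and angle between tube_b_center's own z axis and vertical below 0.06 rad) or (x of tube_b_center in the frame of yellow_rack_home0 above -0.005 m and horizontal distance between tube_b_center and yellow_rack_home0 below 0.008 m and z of tube_b_center in the frame of yellow_rack_home0 below 0.0625 m and angle between tube_b_center's own z axis and vertical below 0.06 rad) or (x of tube_b_center in the frame of yellow_rack_home1 above -0.005 m and horizontal distance between tube_b_center and yellow_rack_home1 below 0.008 m and z of tube_b_center in the frame of yellow_rack_home1 below 0.0625 m and angle between tube_b_center's own z axis and vertical below 0.06 rad)) and contact force between tube_b and the fingers below 0.05 N and linear speed of tube_b below 0.02 m/s))), for 0.2 s.
4. with that one in its lane, the other tube is lifted 4 to 45 mm, near where it stood, and held still (((((x of tube_a_center in the frame of blue_rack_home0 above -0.005 m and horizontal distance between tube_a_center and blue_rack_home0 below 0.008 m and z of tube_a_center in the frame of blue_rack_home0 below 0.0625 m and angle between tube_a_center's own z axis and vertical below 0.06 rad) or (x of tube_a_center in the frame of blue_rack_home1 above -0.005 m and horizontal distance between tube_a_center and blue_rack_home1 below 0.008 m and z of tube_a_center in the frame of blue_rack_home1 below 0.0625 m and angle between tube_a_center's own z axis and vertical below 0.06 rad) or (x of tube_a_center in the frame of yellow_rack_home0 above -0.005 m and horizontal distance between tube_a_center and yellow_rack_home0 below 0.008 m and z of tube_a_center in the frame of yellow_rack_home0 below 0.0625 m and angle between tube_a_center's own z axis and vertical below 0.06 rad) or (x of tube_a_center in the frame of yellow_rack_home1 above -0.005 m and horizontal distance between tube_a_center and yellow_rack_home1 below 0.008 m and z of tube_a_center in the frame of yellow_rack_home1 below 0.0625 m and angle between tube_a_center's own z axis and vertical below 0.06 rad)) and contact force between tube_a and the fingers below 0.05 N and linear speed of tube_a below 0.02 m/s and height (world z) of tube_b_center between 0.064 and 0.105 m and distance of tube_b_center from where it was at the start of the episode below 0.06 m and linear speed of tube_b below 0.03 m/s and contact force between tube_b and the fingers above 0.5 N) or (((x of tube_b_center in the frame of blue_rack_home0 above -0.005 m and horizontal distance between tube_b_center and blue_rack_home0 below 0.008 m and z of tube_b_center in the frame of blue_rack_home0 below 0.0625 m and angle between tube_b_center's own z axis and vertical below 0.06 rad) or (x of tube_b_center in the frame of blue_rack_home1 above -0.005 m and horizontal distance between tube_b_center and blue_rack_home1 below 0.008 m and z of tube_b_center in the frame of blue_rack_home1 below 0.0625 m and angle between tube_b_center's own z axis and vertical below 0.06 rad) or (x of tube_b_center in the frame of yellow_rack_home0 above -0.005 m and horizontal distance between tube_b_center and yellow_rack_home0 below 0.008 m and z of tube_b_center in the frame of yellow_rack_home0 below 0.0625 m and angle between tube_b_center's own z axis and vertical below 0.06 rad) or (x of tube_b_center in the frame of yellow_rack_home1 above -0.005 m and horizontal distance between tube_b_center and yellow_rack_home1 below 0.008 m and z of tube_b_center in the frame of yellow_rack_home1 below 0.0625 m and angle between tube_b_center's own z axis and vertical below 0.06 rad)) and contact force between tube_b and the fingers below 0.05 N and linear speed of tube_b below 0.02 m/s and height (world z) of tube_a_center between 0.064 and 0.105 m and distance of tube_a_center from where it was at the start of the episode below 0.06 m and linear speed of tube_a below 0.03 m/s and contact force between tube_a and the fingers above 0.5 N))), for 0.3 s.
5. with that one in its lane, the other tube is brought against the end wall of a rack (over 1.5 N) (((((x of tube_a_center in the frame of blue_rack_home0 above -0.005 m and horizontal distance between tube_a_center and blue_rack_home0 below 0.008 m and z of tube_a_center in the frame of blue_rack_home0 below 0.0625 m and angle between tube_a_center's own z axis and vertical below 0.06 rad) or (x of tube_a_center in the frame of blue_rack_home1 above -0.005 m and horizontal distance between tube_a_center and blue_rack_home1 below 0.008 m and z of tube_a_center in the frame of blue_rack_home1 below 0.0625 m and angle between tube_a_center's own z axis and vertical below 0.06 rad) or (x of tube_a_center in the frame of yellow_rack_home0 above -0.005 m and horizontal distance between tube_a_center and yellow_rack_home0 below 0.008 m and z of tube_a_center in the frame of yellow_rack_home0 below 0.0625 m and angle between tube_a_center's own z axis and vertical below 0.06 rad) or (x of tube_a_center in the frame of yellow_rack_home1 above -0.005 m and horizontal distance between tube_a_center and yellow_rack_home1 below 0.008 m and z of tube_a_center in the frame of yellow_rack_home1 below 0.0625 m and angle between tube_a_center's own z axis and vertical below 0.06 rad)) and contact force between tube_a and the fingers below 0.05 N and linear speed of tube_a below 0.02 m/s and (contact force between tube_b and blue_rack_stop above 1.5 N or contact force between tube_b and yellow_rack_stop above 1.5 N)) or (((x of tube_b_center in the frame of blue_rack_home0 above -0.005 m and horizontal distance between tube_b_center and blue_rack_home0 below 0.008 m and z of tube_b_center in the frame of blue_rack_home0 below 0.0625 m and angle between tube_b_center's own z axis and vertical below 0.06 rad) or (x of tube_b_center in the frame of blue_rack_home1 above -0.005 m and horizontal distance between tube_b_center and blue_rack_home1 below 0.008 m and z of tube_b_center in the frame of blue_rack_home1 below 0.0625 m and angle between tube_b_center's own z axis and vertical below 0.06 rad) or (x of tube_b_center in the frame of yellow_rack_home0 above -0.005 m and horizontal distance between tube_b_center and yellow_rack_home0 below 0.008 m and z of tube_b_center in the frame of yellow_rack_home0 below 0.0625 m and angle between tube_b_center's own z axis and vertical below 0.06 rad) or (x of tube_b_center in the frame of yellow_rack_home1 above -0.005 m and horizontal distance between tube_b_center and yellow_rack_home1 below 0.008 m and z of tube_b_center in the frame of yellow_rack_home1 below 0.0625 m and angle between tube_b_center's own z axis and vertical below 0.06 rad)) and contact force between tube_b and the fingers below 0.05 N and linear speed of tube_b below 0.02 m/s and (contact force between tube_a and blue_rack_stop above 1.5 N or contact force between tube_a and yellow_rack_stop above 1.5 N)))), for 0.02 s.
At the end, for the whole second after the job is handed in: Each tube stands home in a lane, heavy ones (weight on the rack over 3 N) in the blue rack and light ones (under 3 N) in the yellow rack: centre within 5 mm of home along the lane and 8 mm in all, foot on the lane's floor (within 2.5 mm), tilted less than 0.06 rad, at rest and released (((((x of tube_a_center in the frame of blue_rack_home0 above -0.005 m and horizontal distance between tube_a_center and blue_rack_home0 below 0.008 m and z of tube_a_center in the frame of blue_rack_home0 below 0.0625 m and angle between tube_a_center's own z axis and vertical below 0.06 rad) or (x of tube_a_center in the frame of blue_rack_home1 above -0.005 m and horizontal distance between tube_a_center and blue_rack_home1 below 0.008 m and z of tube_a_center in the frame of blue_rack_home1 below 0.0625 m and angle between tube_a_center's own z axis and vertical below 0.06 rad)) and contact force between tube_a and blue_rack above 3 N) or (((x of tube_a_center in the frame of yellow_rack_home0 above -0.005 m and horizontal distance between tube_a_center and yellow_rack_home0 below 0.008 m and z of tube_a_center in the frame of yellow_rack_home0 below 0.0625 m and angle between tube_a_center's own z axis and vertical below 0.06 rad) or (x of tube_a_center in the frame of yellow_rack_home1 above -0.005 m and horizontal distance between tube_a_center and yellow_rack_home1 below 0.008 m and z of tube_a_center in the frame of yellow_rack_home1 below 0.0625 m and angle between tube_a_center's own z axis and vertical below 0.06 rad)) and contact force between tube_a and yellow_rack below 3 N)) and ((((x of tube_b_center in the frame of blue_rack_home0 above -0.005 m and horizontal distance between tube_b_center and blue_rack_home0 below 0.008 m and z of tube_b_center in the frame of blue_rack_home0 below 0.0625 m and angle between tube_b_center's own z axis and vertical below 0.06 rad) or (x of tube_b_center in the frame of blue_rack_home1 above -0.005 m and horizontal distance between tube_b_center and blue_rack_home1 below 0.008 m and z of tube_b_center in the frame of blue_rack_home1 below 0.0625 m and angle between tube_b_center's own z axis and vertical below 0.06 rad)) and contact force between tube_b and blue_rack above 3 N) or (((x of tube_b_center in the frame of yellow_rack_home0 above -0.005 m and horizontal distance between tube_b_center and yellow_rack_home0 below 0.008 m and z of tube_b_center in the frame of yellow_rack_home0 below 0.0625 m and angle between tube_b_center's own z axis and vertical below 0.06 rad) or (x of tube_b_center in the frame of yellow_rack_home1 above -0.005 m and horizontal distance between tube_b_center and yellow_rack_home1 below 0.008 m and z of tube_b_center in the frame of yellow_rack_home1 below 0.0625 m and angle between tube_b_center's own z axis and vertical below 0.06 rad)) and contact force between tube_b and yellow_rack below 3 N)) and linear speed of each of tube_a, tube_b below 0.02 m/s and contact force between each of tube_a, tube_b and the fingers below 0.05 N); the robot touches nothing.
It fails at once if a tube is pressed or knocked against a rack with more than 35 N (sum over its contacts) (contact force between any of tube_a, tube_b and blue_rack above 35 N or contact force between any of tube_a, tube_b and yellow_rack above 35 N).
It fails at once if a tube is pressed against an end wall with more than 25 N (contact force between any of tube_a, tube_b and blue_rack_stop above 25 N or contact force between any of tube_a, tube_b and yellow_rack_stop above 25 N).
It fails at once if a tube is tipped by more than 0.35 rad (angle between any of tube_a_center, tube_b_center's own z axis and vertical above 0.35 rad).
It fails at once if a bystander is moved by more than 25 mm (distance of any of glue, sander, offcut, screwdriver, pencil from where it was at the start of the episode above 0.025 m).
It also fails if it takes over 70 s, if anything falls off the work surface, if the arm or the gripper's body presses on something with over 40 N, if the wrist force passes 120 N, or if a joint passes its speed limit or range.

## Working session

There is one attempt and no reset: what is moved stays moved. The work goes in short steps, Python scripts to look and compute and a tool call to move; the robot and the scene stay as the last step left them, time stands still between calls to the robot, and variables do not carry over. Pictures are saved under pics/ and viewed, and the job is handed in when it is done.

Besides the shell and the picture viewer there is one more tool, called after ">>>" as name([rows], argument=value, ...), one row to a line, values as JSON. apply_moves: Moves the arm, as the interface text tells. Its arguments: {"type":"object","properties":{"plan":{"type":"array"},"squeeze":{"type":"number"}},"required":["plan"]}

```bash
mkdir -p pics; ls
python3 - <<'E'
from workcell import env,cams,spotter
import cv2,json
print(env.state(), env.grip_depth)
for n in ["scene","top"]:
    im=cams.grab_frame(n); cv2.imwrite(f"pics/{n}0.png",im[:,:,::-1])
    c=cams.calibration(n); print(n,c)
    for t in ["tube_a","blue_rack","yellow_rack","blue_rack_stop","yellow_rack_stop"]:
        for r in spotter.masks_of(n,t): 
            print(n,t,round(r["confidence"],2),r["extent"],int(r["region"].sum()))
E
```

```text
pics
{'time_s': 0.0, 'qpos': array([ 6.78385159e+01,  1.83511434e+01,  8.97055354e+01, -6.83648511e-04,
        7.20450835e+01, -1.14574828e+00]), 'qvel': array([-0.05831532, -0.06831292, -0.01093381, -0.00623311, -0.07016115,
       -0.08256345]), 'effort': array([-1.14532377e-03, -4.12459373e+01, -2.31975836e+01,  7.25865900e-02,
        4.55673330e-02, -1.57540844e-04]), 'ee_pos': array([206.01899377, 536.28203819, 213.13118326]), 'ee_rot': array([-1.79898245e+02, -1.38496408e-03,  1.58984474e+02]), 'force': array([-0.55286608,  0.11883224,  0.14398314]), 'torque': array([-0.03864183,  0.04130736,  0.04727931]), 'gripper_width': 91.15125580514108} 18.8
scene {'camera_matrix': array([[423.21237754,   0.        , 316.49626006],
       [  0.        , 423.21237754, 205.21778071],
       [  0.        ,   0.        ,   1.        ]]), 'rvec': array([ 1.83507545,  1.47548102, -0.68265287]), 'tvec': array([ -99.05548734, -297.52653523, 1487.12845272])}
scene tube_a 0.85 [396.1, 136.8, 419.5, 185.8] 631
scene tube_a 0.79 [252.4, 163.7, 273.5, 208.7] 779
scene tube_a 0.78 [260.8, 144.2, 276.
[... 533 characters left out ...]
op {'camera_matrix': array([[361.39353091,   0.        , 320.45609176],
       [  0.        , 361.39353091, 199.70682305],
       [  0.        ,   0.        ,   1.        ]]), 'rvec': array([ 2.17851732, -2.19988552,  0.0648116 ]), 'tvec': array([-20.51024422, 541.44682498, 867.08867124])}
top tube_a 0.91 [350.6, 269.0, 378.3, 297.8] 562
top tube_a 0.9 [221.3, 226.0, 252.6, 249.0] 624
top tube_a 0.88 [359.1, 230.2, 387.3, 249.5] 496
top tube_a 0.83 [174.7, 243.3, 208.8, 266.9] 638
top tube_a 0.26 [218.1, 134.6, 294.5, 197.2] 4518
top blue_rack 0.95 [327.4, 129.6, 404.5, 198.9] 4569
top yellow_rack 0.66 [222.3, 133.6, 292.7, 199.3] 4544
top blue_rack_stop 0.89 [332.8, 126.6, 400.9, 140.5] 508
```

View pics/scene0.png

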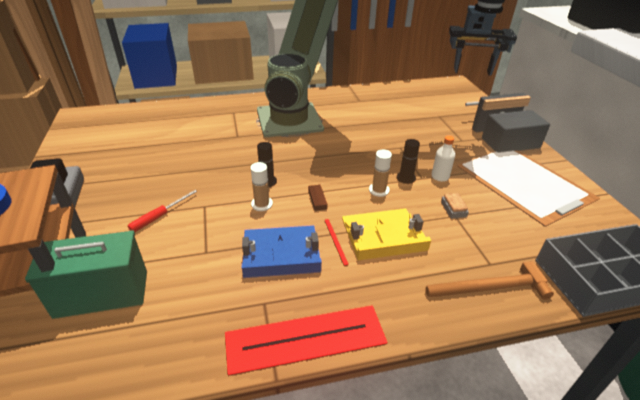

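View pics/top0.png

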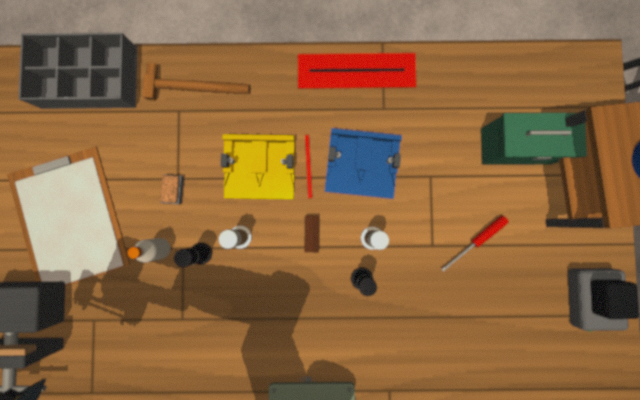

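The top view shows white-capped brown tubes at about (236,238) and (374,239). The black look-alikes are at (193,255) and (364,282), and the glue bottle is at (150,250). The blue rack is at (363,163) and the yellow at (258,167). Next I'll measure the racks and tubes closely.

```bash
cat > h.py <<'E'
import numpy as np,cv2
from workcell import env,cams,spotter
def P(n):
    c=cams.calibration(n); R,_=cv2.Rodrigues(np.array(c["rvec"],float)); return np.array(c["camera_matrix"],float),R,np.array(c["tvec"],float).reshape(3)
def back(n,uv,z,c=None):
    K,R,t=c or P(n); uv=np.atleast_2d(uv).astype(float)
    d=(R.T@np.linalg.inv(K)@np.c_[uv,np.ones(len(uv))].T).T; o=-R.T@t
    return o+d*((z-o[2])/d[:,2])[:,None]
def proj(n,X,c=None):
    K,R,t=c or P(n); return cv2.projectPoints(np.atleast_2d(X).astype(float),cv2.Rodrigues(R)[0],t,K,None)[0].reshape(-1,2)
E
python3 - <<'E'
from h import *
im=cv2.imread("pics/top0.png")
c=im[120:260,205:415]; cv2.imwrite("pics/topc.png",cv2.resize(c,None,fx=3.8,fy=3.8,interpolation=cv2.INTER_CUBIC))
print("cam pos top",-P("top")[1].T@P("top")[2])
print("tube caps (z=120)",back("top",[[227,239],[376,240]],120).round(1))
print("tube foot flange",back("top",[[239,238],[373,238]],3).round(1))
print("scene flange",back("scene",[[380,191],[261.5,205]],3).round(1))
for n in ["blue_rack","yellow_rack"]:
    m=spotter.masks_of("top",n)[0]["region"].astype(np.uint8)
    cs=max(cv2.findContours(m,0,2)[0],key=cv2.contourArea)
    r=cv2.minAreaRect(cs); print(n,r); print(back("top",cv2.boxPoints(r),15).round(1))
E
```

```text
cam pos top [487.04890231 -27.42060475 898.58754464]
tube caps (z=120) [[ 452.4  175.3  120. ]
 [ 447.2 -144.2  120. ]]
tube foot flange [[ 449.3  176.2    3. ]
 [ 446.2 -154.4    3. ]]
scene flange [[ 456.9  178.5    3. ]
 [ 450.8 -149.8    3. ]]
blue_rack ((363.823486328125, 163.48109436035156), (73.40132904052734, 65.34031677246094), 6.115503787994385)
[[ 560.   -34.3   15. ]
 [ 721.5  -53.2   15. ]
 [ 700.  -233.6   15. ]
 [ 539.1 -212.8   15. ]]
yellow_rack ((256.4267883300781, 166.23387145996094), (74.96598052978516, 63.8112678527832), 1.123302698135376)
[[549.5 224.6  15. ]
 [708.  222.7  15. ]
 [702.4  36.9  15. ]
 [544.   40.8  15. ]]
```

View pics/topc.png

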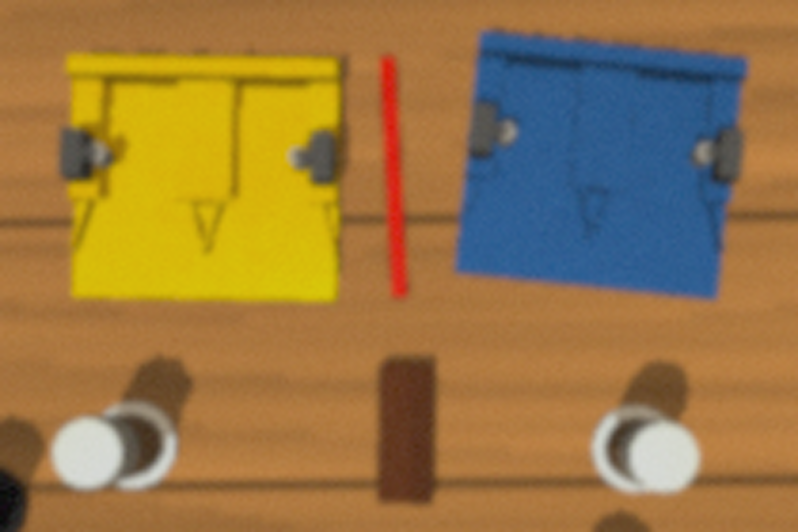

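Run:
```python
from h import *
from scipy.optimize import least_squares
im=cams.grab_frame("wrist"); cv2.imwrite("pics/w0.png",im[:,:,::-1])
K,R,t=P("wrist"); print(K, "cam pos",-R.T@t,"fwd",R[2],"right",R[0])
s=env.state(); print(s["ee_pos"])
obs={"yellow":{(-112,86,6):(72,297),(-112,-86,6):(338,301),(40.5,86,36):(67,55),(40.5,-86,36):(341,57),(28.5,86,36):(67,77),(28.5,-86,36):(341,80)},
"blue":{(-112,86,6):(457,271),(-112,-86,6):(717,299),(40.5,86,36):(482,31),(40.5,-86,36):(746,58)}}
c=P("top")
for n,o in obs.items():
    M=np.array(list(o)); uv=np.array(list(o.values()))/3.8+[205,120]
    def W(p):
        a=p[2];Rz=np.array([[np.cos(a),-np.sin(a),0],[np.sin(a),np.cos(a),0],[0,0,1]]);return M@Rz.T+[p[0],p[1],0]
    r=least_squares(lambda p:(proj("top",W(p),c)-uv).ravel(),[650,0,0])
    print(n,r.x[:2],np.degrees(r.x[2]),r.fun.round(1))
```

```text
[[321.4379962    0.         317.49715756]
 [  0.         321.4379962  200.35550771]
 [  0.           0.           1.        ]] cam pos [132.52572012 564.97582246 384.84835998] fwd [ 0.26057506 -0.09938234 -0.96032483] right [3.57556516e-01 9.33891428e-01 3.72783162e-04]
[206.20839044 536.75872006 213.98004647]
yellow [657.42228329 123.20304844] -1.4109190426651894 [ 0.5  0.2 -0.1  0.2  0.5  0.2 -0.6  0.7  0.3 -0.7 -0.7 -0.5]
blue [ 663.67675489 -134.65829723] -6.4437123086613495 [-0.5  0.2  0.2 -0.  -0.5 -0.1  0.8 -0.1]
```

View pics/w0.png

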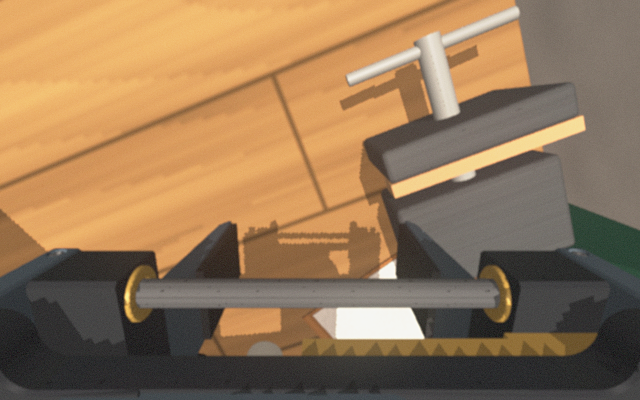

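```bash
cat >> h.py <<'E'
def go(x,y,z,yaw=None):
    s=env.state(); from scipy.spatial.transform import Rotation as Ro
    R=Ro.from_euler("xyz",s["ee_rot"],degrees=True).as_matrix()
    d=R.T@(np.array([x,y,z])-s["ee_pos"]); sp=0 if yaw is None else -np.radians((yaw-s["ee_rot"][2]+180)%360-180)
    print("d",d.round(1),"spin",round(float(sp),4),"at",s["ee_pos"].round(2),s["ee_rot"].round(2),"F",s["force"].round(2),"w",round(s["gripper_width"],1),"t",round(s["time_s"],2))
E
python3 -c "
from h import *
go(500,0,290,90)"
```

```text
d [-466.7 -395.7  -76.1] spin 1.204 at [206.21 536.76 213.98] [179.99   0.   158.98] F [-0.01  0.11  0.44] w 91.3 t 0.75
```

>>> apply_moves([
  {"jaw": 0,"delta_pos": [-35,-30,-30],"spin": 0.1},
  {"jaw": 0,"delta_pos": [-85,-72,-60],"spin": 0.28},
  {"jaw": 0,"delta_pos": [-130,-110,-76],"spin": 0.46},
  {"jaw": 0,"delta_pos": [-178,-151,-76],"spin": 0.64},
  {"jaw": 0,"delta_pos": [-225,-191,-76],"spin": 0.82},
  {"jaw": 0,"delta_pos": [-272,-231,-76],"spin": 1.0},
  {"jaw": 0,"delta_pos": [-320,-271,-76],"spin": 1.15},
  {"jaw": 0,"delta_pos": [-367,-311,-76],"spin": 1.204},
])

```text
time_s: 1.75
ee_pos: [435.2, 118.0, 290.3]
ee_rot: [179.9, -0.0, 89.9]
force: [0.9, -0.4, -0.3]
gripper_width: 90.9
```

```bash
python3 -c "
from h import *
go(500,0,290,90)"
```

```text
d [-117.9   65.     0.3] spin -0.0023 at [435.24 118.03 290.31] [ 1.7993e+02 -3.0000e-02  8.9870e+01] F [ 0.92 -0.43 -0.29] w 90.9 t 1.75
```

>>> apply_moves([
  {"jaw": 0,"delta_pos": [-45,25,0],"spin": 0},
  {"jaw": 0,"delta_pos": [-90,50,0],"spin": 0},
  {"jaw": 0,"delta_pos": [-118,65,0],"spin": 0},
  {"jaw": 0,"delta_pos": [-118,65,0],"spin": 0},
  {"jaw": 0,"delta_pos": [-118,65,0],"spin": 0},
  {"jaw": 0,"delta_pos": [-118,65,0],"spin": 0},
  {"jaw": 0,"delta_pos": [-118,65,0],"spin": 0},
  {"jaw": 0,"delta_pos": [-118,65,0],"spin": 0},
])

```text
time_s: 2.75
ee_pos: [499.8, 0.5, 290.5]
ee_rot: [179.9, -0.0, 89.9]
force: [0.2, 0.2, 0.7]
gripper_width: 90.7
```

Run:
```python
from h import *
import pickle
c=P("wrist"); s=env.state(); im=cams.grab_frame("wrist"); cv2.imwrite("pics/w1.png",im[:,:,::-1]); pickle.dump((c,s["ee_pos"]),open("w1.pkl","wb"))
go(500,-230,290,90)
print(proj("wrist",[[545,123+86,6],[545,37,6],[450,176,0]],c))
```

```text
d [-230.3    0.5    0.3] spin -0.0016 at [4.9985e+02 3.1000e-01 2.9045e+02] [ 1.7992e+02 -4.0000e-02  8.9910e+01] F [-0.42 -0.17 -0.29] w 91.1 t 2.8
[[353.1503482   -0.85616854]
 [349.38095011 138.77322126]
 [278.51380681  29.52921698]]
```

View pics/w1.png

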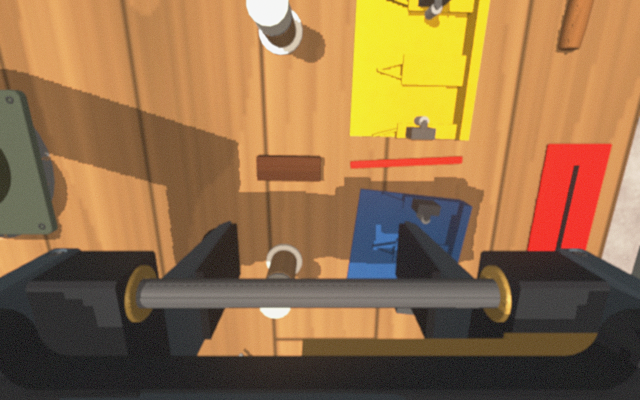

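The wrist view shows the yellow rack (near edge at column ~352, near-right corner ~(351,136)), the left tube's flange at ~(281,31), and part of the blue rack. Now I'll move to see blue.

>>> apply_moves([
  {"jaw": 0,"delta_pos": [-45,0,0],"spin": 0},
  {"jaw": 0,"delta_pos": [-95,0,0],"spin": 0},
  {"jaw": 0,"delta_pos": [-145,0,0],"spin": 0},
  {"jaw": 0,"delta_pos": [-195,0,0],"spin": 0},
  {"jaw": 0,"delta_pos": [-230,0,0],"spin": 0},
  {"jaw": 0,"delta_pos": [-230,0,0],"spin": 0},
  {"jaw": 0,"delta_pos": [-230,0,0],"spin": 0},
  {"jaw": 0,"delta_pos": [-230,0,0],"spin": 0},
])

```text
time_s: 3.8
ee_pos: [499.6, -228.6, 290.4]
ee_rot: [179.9, -0.1, 90.0]
force: [0.1, -0.3, -0.8]
gripper_width: 91.5
```

Run:
```python
from h import *
import pickle
c=P("wrist"); s=env.state(); im=cams.grab_frame("wrist"); cv2.imwrite("pics/w2.png",im[:,:,::-1]); pickle.dump((c,s["ee_pos"]),open("w2.pkl","wb"))
a=cv2.imread("pics/w1.png")[0:150,240:500]; b=cv2.imread("pics/w2.png")[0:200,240:500]
cv2.imwrite("pics/w1c.png",cv2.resize(a,None,fx=3,fy=3,interpolation=2)); cv2.imwrite("pics/w2c.png",cv2.resize(b,None,fx=3,fy=3,interpolation=2))
```

```text
(no output)
```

View pics/w1c.png

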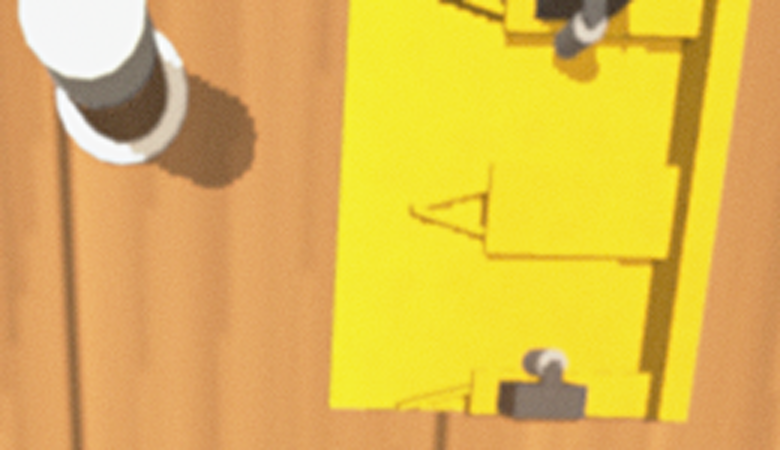

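View pics/w2c.png

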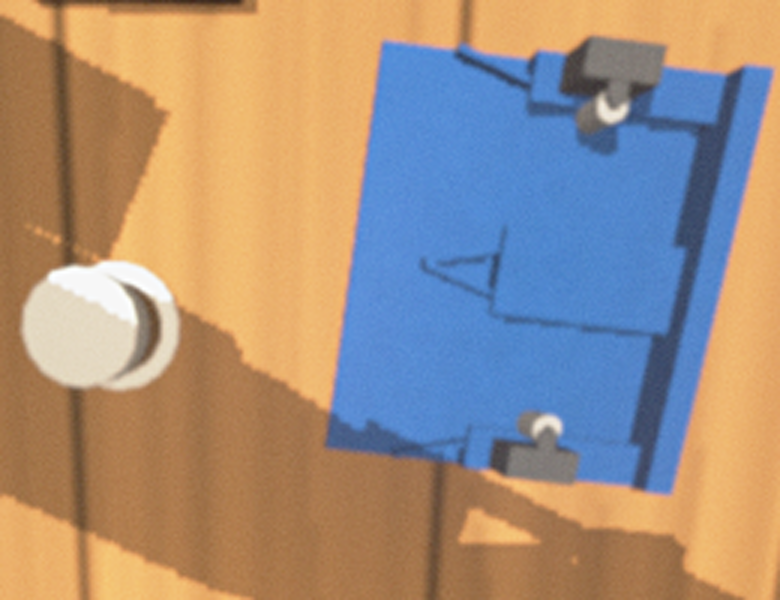

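```bash
cat > fit.py <<'E'
from h import *
import pickle
from scipy.optimize import least_squares
top={"yellow":{(-112,86,6):(72,297),(-112,-86,6):(338,301),(40.5,86,36):(67,55),(40.5,-86,36):(341,57),(28.5,86,36):(67,77),(28.5,-86,36):(341,80)},
"blue":{(-112,86,6):(457,271),(-112,-86,6):(717,299),(40.5,86,36):(482,31),(40.5,-86,36):(746,58)}}
wr={"blue":{(-112,86,6):(384,42),(-112,-86,6):(327,446),(40.5,86,36):(772,68),(28.5,86,36):(741,66),(40.5,-86,36):(671,494),(28.5,-86,36):(652,490),(-50,18,20.5):(505,228),(-50,-18,20.5):(493,316),(28.5,18,20.5):(687,248),(28.5,-18,20.5):(667,334)},
"yellow":{(-112,-86,6):(330,407),(40.5,-86,36):(687,421),(28.5,-86,36):(657,419),(-50,18,20.5):(493,163),(-50,-18,20.5):(486,256),(28.5,18,20.5):(680,165),(28.5,-18,20.5):(664,261),(-50,67,20.5):(506,42),(28.5,67,20.5):(698,38)}}
ct=P("top")
def W(M,p):
    a=p[2];Rz=np.array([[np.cos(a),-np.sin(a),0],[np.sin(a),np.cos(a),0],[0,0,1]]);return np.array(M,float)@Rz.T+[p[0],p[1],0]
if __name__=="__main__":
  for n,f in (("yellow","w1"),("blue","w2")):
    cw=pickle.load(open(f+".pkl","rb"))[0]
    Mw=list(wr[n]);uw=np.array(list(wr[n].values()))/3+[240,0]-.33
    Mt=list(top[n]);ut=np.array(list(top[n].values()))/3.8+[205,120]-.37
    fw=lambda p:(proj("w",W(Mw,p),cw)-uw).ravel()
    ft=lambda p:(proj("t",W(Mt,p),ct)-ut).ravel()
    for lab,fn in (("top",ft),("wrist",fw),("both",lambda p:np.r_[fw(p),ft(p)])):
        r=least_squares(fn,[650,0,0]); print(n,lab,r.x[:2].round(1),np.degrees(r.x[2]).round(2)); 
        if lab=="wrist":print(r.fun.round(1).reshape(-1,2).tolist())
  c1=pickle.load(open("w1.pkl","rb"))[0];c2=pickle.load(open("w2.pkl","rb"))[0]
  q=lambda u,v:np.array([u,v])/3+[240,0]-.33
  print("right flange",back("w",q(122,326),6,c2),"cap",back("w",q(82,327),120,c2))
  print("left flange",back("w",q(122,98),6,c1))
  qt=lambda u,v:np.array([u,v])/3.8+[205,120]-.37
  print("top: left flange",back("t",qt(132,447),6,ct),"cap",back("t",qt(88,454),120,ct)); print("right flange",back("t",qt(635,450),6,ct),"cap",back("t",qt(664,457),120,ct))
E
python3 fit.py
```

```text
yellow top [658.3 124.1] -1.41
yellow wrist [659.3 124.2] -1.21
[[0.2, 0.8], [-0.1, 0.6], [0.7, 1.0], [0.0, 0.5], [-0.3, -0.3], [-0.4, 1.2], [0.8, -0.6], [-0.5, -2.8], [-0.4, 0.1]]
yellow both [659.2 124.2] -1.25
blue top [ 664.6 -133.8] -6.45
blue wrist [ 664.8 -133.4] -6.03
[[-0.8, 0.1], [0.1, 1.4], [0.7, -0.3], [1.1, -0.9], [0.8, 0.4], [-1.7, 0.8], [0.5, -0.3], [-0.5, -0.5], [-0.3, -0.0], [-0.0, 0.1]]
blue both [ 664.8 -133.4] -6.09
right flange [[ 449.55344873 -151.10879081    6.        ]] cap [[ 448.37822724 -151.15367862  120.        ]]
left flange [[452.86942085 171.49640514   6.        ]]
top: left flange [[451.27248811 174.60547852   6.        ]] cap [[452.14516352 173.64151848 120.        ]]
right flange [[ 446.22166006 -150.88037691    6.        ]] cap [[ 447.35055491 -151.38806456  120.        ]]
```

Run:
```python
from h import *
go(448.3,-151,78,90); 
print(back("top",[[369,287]],120), back("top",[[204,251]],5),back("top",[[182,257]],120))
```

```text
d [ 77.4 -51.6 212.5] spin -0.0001 at [ 499.58 -228.61  290.48] [ 1.799e+02 -5.000e-02  9.000e+01] F [-0.57 -0.09  0.2 ] w 91.4 t 3.85
[[ 347.90709851 -127.39479248  120.        ]] [[418.44761509 261.66311202   5.        ]] [[414.97063675 271.43802466 120.        ]]
```

>>> apply_moves([
  {"jaw": 0.3,"delta_pos": [30,-20,30],"spin": 0},
  {"jaw": 0.3,"delta_pos": [65,-43,70],"spin": 0},
  {"jaw": 0.3,"delta_pos": [77.4,-51.5,110],"spin": 0},
  {"jaw": 0.3,"delta_pos": [77.4,-51.5,140],"spin": 0},
  {"jaw": 0.3,"delta_pos": [77.4,-51.5,145],"spin": 0},
  {"jaw": 0.3,"delta_pos": [77.4,-51.5,145],"spin": 0},
  {"jaw": 0.3,"delta_pos": [77.4,-51.5,145],"spin": 0},
  {"jaw": 0.3,"delta_pos": [77.4,-51.5,145],"spin": 0},
])

```text
time_s: 4.85
ee_pos: [449.0, -151.4, 146.4]
ee_rot: [179.8, -0.0, 90.0]
force: [0.5, -0.7, -0.3]
gripper_width: 64.1
```

Run:
```python
from h import *
im=cams.grab_frame("wrist"); cv2.imwrite("pics/w3.png",im[:,:,::-1])
go(448.3,-151,78,90)
c=P("wrist");print(proj("w",[[448.3,-151,120],[448.3,-131,120],[428.3,-151,120],[468.3,-151,120]],c).round(0).tolist())
```

```text
d [ 0.4 -0.7 68.2] spin -0.0002 at [ 448.83 -151.37  146.23] [ 1.7982e+02 -1.0000e-02  8.9990e+01] F [-0.01  0.11  0.13] w 63.9 t 4.9
[[316.0, 232.0], [316.0, 202.0], [286.0, 232.0], [347.0, 231.0]]
```

View pics/w3.png

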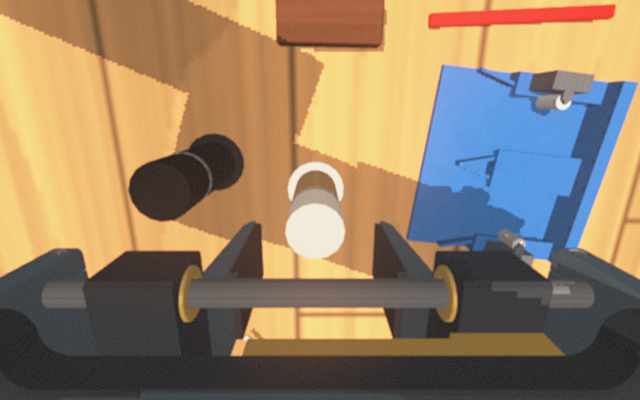

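The white cap sits at (316,231), which matches the predicted (316,232), and the brown body shows below it. The black look-alike at (185,180) is clear of the fingers, so I'll descend and grip.

>>> apply_moves([
  {"jaw": 0.3,"delta_pos": [0.4,-0.5,20],"spin": 0},
  {"jaw": 0.3,"delta_pos": [0.4,-0.5,45],"spin": 0},
  {"jaw": 0.3,"delta_pos": [0.4,-0.5,64],"spin": 0},
  {"jaw": 0.3,"delta_pos": [0.4,-0.5,68],"spin": 0},
  {"jaw": 0.7,"delta_pos": [0.4,-0.5,68],"spin": 0},
  {"jaw": 0.7,"delta_pos": [0.4,-0.5,68],"spin": 0},
  {"jaw": 0.7,"delta_pos": [0.4,-0.5,68],"spin": 0},
  {"jaw": 0.7,"delta_pos": [0.4,-0.5,68],"spin": 0},
], squeeze=20)

```text
time_s: 5.9
ee_pos: [448.4, -151.1, 78.8]
ee_rot: [179.8, 0.0, 90.0]
force: [-2.4, -0.6, 5.3]
gripper_width: 39.6
```

Run:
```python
from h import *
go(448.3,-151,98,90)
```

```text
d [  0.1  -0.  -19.2] spin -0.0001 at [ 448.36 -151.1    78.85] [1.7982e+02 1.0000e-02 8.9990e+01] F [-2.41 -0.57  5.3 ] w 39.6 t 5.9
```

>>> apply_moves([
  {"jaw": 0.7,"delta_pos": [0,0,-3],"spin": 0},
  {"jaw": 0.7,"delta_pos": [0,0,-7],"spin": 0},
  {"jaw": 0.7,"delta_pos": [0,0,-12],"spin": 0},
  {"jaw": 0.7,"delta_pos": [0,0,-17],"spin": 0},
  {"jaw": 0.7,"delta_pos": [0,0,-20],"spin": 0},
  {"jaw": 0.7,"delta_pos": [0,0,-20],"spin": 0},
  {"jaw": 0.7,"delta_pos": [0,0,-20],"spin": 0},
  {"jaw": 0.7,"delta_pos": [0,0,-20],"spin": 0},
])

```text
time_s: 6.9
ee_pos: [448.2, -151.1, 98.7]
ee_rot: [179.8, 0.0, 90.0]
force: [-0.6, -0.1, -5.4]
gripper_width: 40.1
```

>>> apply_moves([
  {"jaw": 0.7,"delta_pos": [0,0,0],"spin": 0},
  {"jaw": 0.7,"delta_pos": [0,0,0],"spin": 0},
  {"jaw": 0.7,"delta_pos": [0,0,0],"spin": 0},
  {"jaw": 0.7,"delta_pos": [0,0,0],"spin": 0},
  {"jaw": 0.7,"delta_pos": [0,0,0],"spin": 0},
  {"jaw": 0.7,"delta_pos": [0,0,0],"spin": 0},
  {"jaw": 0.7,"delta_pos": [0,0,0],"spin": 0},
  {"jaw": 0.7,"delta_pos": [0,0,0],"spin": 0},
])

```text
time_s: 7.9
ee_pos: [448.2, -151.1, 98.7]
ee_rot: [179.8, 0.0, 90.0]
force: [-0.3, -0.3, -5.7]
gripper_width: 39.5
```

Run:
```python
from h import *
for i in range(3):
    go(448.3,-151,98,90); im=cams.grab_frame("wrist")
cv2.imwrite("pics/w4.png",im[:,:,::-1]); im=cams.grab_frame("scene"); cv2.imwrite("pics/s4.png",cv2.resize(im[100:280,200:480,::-1],None,fx=2.8,fy=2.8))
go(448.3,-151,98,90)
```

```text
d [0.1 0.1 0.7] spin -0.0001 at [ 448.17 -151.05   98.67] [179.84   0.    89.99] F [-0.32 -0.27 -5.75] w 39.5 t 7.9
d [0.  0.1 0.7] spin -0.0001 at [ 448.18 -151.02   98.69] [179.84   0.    90.  ] F [ 0.24 -0.09 -5.33] w 39.4 t 7.95
d [0.1 0.1 0.7] spin -0.0001 at [ 448.19 -151.06   98.69] [179.84   0.    89.99] F [ 0.48  0.16 -5.59] w 39.8 t 8.0
d [0.  0.1 0.7] spin -0.0001 at [ 448.17 -151.03   98.68] [179.84   0.    89.99] F [-0.26 -0.41 -6.62] w 40.0 t 8.1
```

View pics/s4.png

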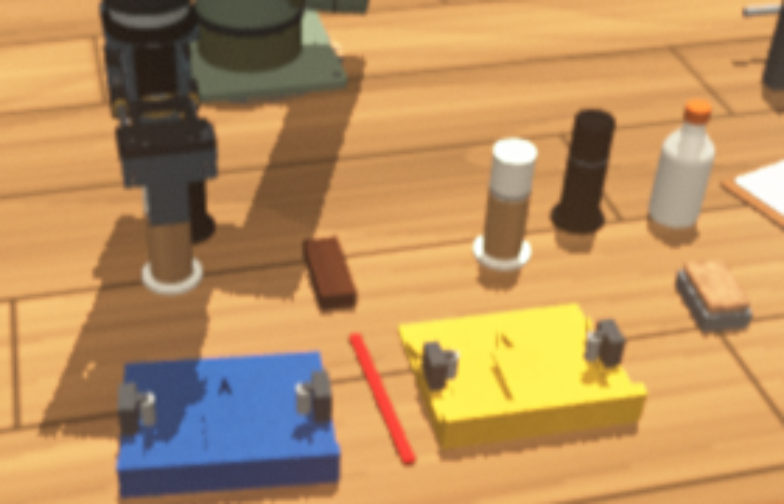

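It reads about 5.5 N, so this tube is heavy and goes to the blue rack, lane 1. I'll carry it to the mouth.

```bash
cat >> h.py <<'E'
RK={"blue":(664.8,-133.5,-6.1),"yellow":(659.1,124.2,-1.25)}
def lane(r,l,x):
    X,Y,a=RK[r]; a=np.radians(a); y=42.5 if l==0 else -42.5
    return X+x*np.cos(a)-y*np.sin(a), Y+x*np.sin(a)+y*np.cos(a)
def inrack(r,l):
    X,Y,a=RK[r]; a=np.radians(a); p=env.state()["ee_pos"]; F=env.state()["force"]; ex=np.array([np.cos(a),np.sin(a)]); ey=np.array([-ex[1],ex[0]])
    d=p[:2]-[X,Y]; print("lane x",(d@ex).round(2),"off",(d@ey-(42.5 if l==0 else -42.5)).round(2),"Flane",(F[:2]@ex).round(2),(F[:2]@ey).round(2),F[2].round(2))
E
python3 - <<'E'
from h import *
go(*lane("blue",1,-82),110,83.9)
go(*lane("blue",1,-82),85,83.9)
E
```

```text
d [-16.  130.6 -10.9] spin 0.1064 at [ 448.17 -151.03   98.68] [179.84   0.    89.99] F [-0.26 -0.41 -6.62] w 40.0 t 8.1
d [-16.  130.5  14.1] spin 0.1064 at [ 448.17 -151.03   98.68] [179.84   0.    89.99] F [-0.26 -0.41 -6.62] w 40.0 t 8.1
```

>>> apply_moves([
  {"jaw": 0.7,"delta_pos": [-1,8,-8],"spin": 0.01},
  {"jaw": 0.7,"delta_pos": [-4,30,-11],"spin": 0.03},
  {"jaw": 0.7,"delta_pos": [-7,58,-11],"spin": 0.05},
  {"jaw": 0.7,"delta_pos": [-11,86,-11],"spin": 0.07},
  {"jaw": 0.7,"delta_pos": [-14,112,-11],"spin": 0.09},
  {"jaw": 0.7,"delta_pos": [-16,126,-11],"spin": 0.106},
  {"jaw": 0.7,"delta_pos": [-16,130.5,-11],"spin": 0.106},
  {"jaw": 0.7,"delta_pos": [-16,130.5,-11],"spin": 0.106},
])

```text
time_s: 9.1
ee_pos: [578.0, -166.9, 109.9]
ee_rot: [179.9, -0.0, 83.9]
force: [-0.3, 0.4, -5.4]
gripper_width: 39.8
```

Run:
```python
from h import *
im=cams.grab_frame("wrist"); cv2.imwrite("pics/w5.png",im[:,:,::-1])
im=cams.grab_frame("scene"); cv2.imwrite("pics/s5.png",cv2.resize(im[130:300,200:380,::-1],None,fx=4,fy=3.5))
inrack("blue",1);go(*lane("blue",1,-82),88,83.9)
```

```text
lane x -83.15 off 0.04 Flane -0.35 0.67 -5.32
d [-0.1  1.1 22. ] spin 0.0004 at [ 577.61 -166.88  110.  ] [ 1.7991e+02 -2.0000e-02  8.3920e+01] F [-0.28  0.7  -5.32] w 39.6 t 9.2
```

View pics/w5.png

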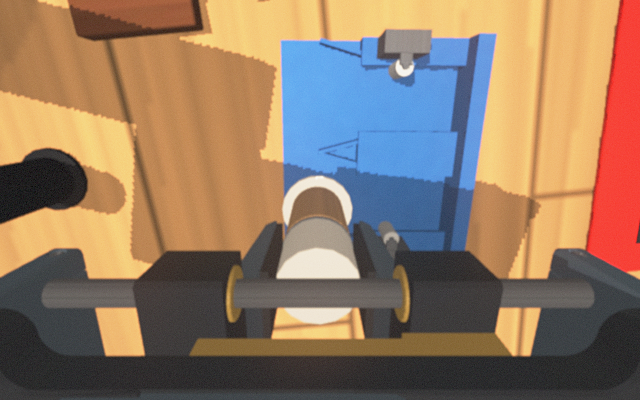

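View pics/s5.png

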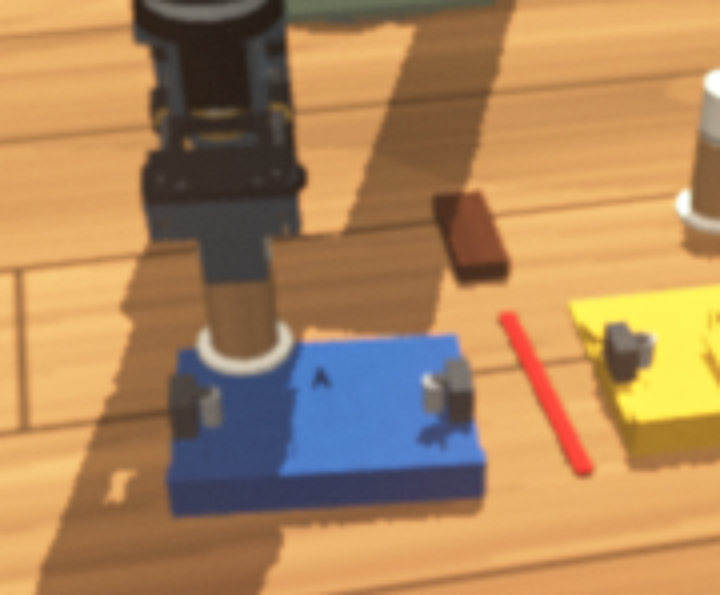

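The tube hangs over the apron at the mouth of lane 1, with the rack edges parallel to the tool. Now I'll lower it.

>>> apply_moves([
  {"jaw": 0.7,"delta_pos": [0,1,6],"spin": 0},
  {"jaw": 0.7,"delta_pos": [0,1,12],"spin": 0},
  {"jaw": 0.7,"delta_pos": [0,1,17],"spin": 0},
  {"jaw": 0.7,"delta_pos": [0,1,21],"spin": 0},
  {"jaw": 0.7,"delta_pos": [0,1,23],"spin": 0},
  {"jaw": 0.7,"delta_pos": [0,1,24],"spin": 0},
  {"jaw": 0.7,"delta_pos": [0,1,24.5],"spin": 0},
  {"jaw": 0.7,"delta_pos": [0,1,24.8],"spin": 0},
])

```text
time_s: 10.2
ee_pos: [578.7, -167.0, 85.3]
ee_rot: [179.9, -0.0, 83.9]
force: [-0.1, 0.4, -4.9]
gripper_width: 39.8
```

Run:
```python
from h import *
inrack("blue",1);go(*lane("blue",1,-82),85,83.9)
```

```text
lane x -82.0 off 0.02 Flane -0.19 0.4 -4.86
d [-0.   0.   0.3] spin 0.0004 at [ 578.75 -167.02   85.33] [ 1.7989e+02 -2.0000e-02  8.3920e+01] F [-0.14  0.42 -4.86] w 39.8 t 10.2
```

>>> apply_moves([
  {"jaw": 0.7,"delta_pos": [0,0,0.2],"spin": 0},
  {"jaw": 0.7,"delta_pos": [0,0,0.4],"spin": 0},
  {"jaw": 0.7,"delta_pos": [0,0,0.6],"spin": 0},
  {"jaw": 0.7,"delta_pos": [0,0,0.6],"spin": 0},
  {"jaw": 0.7,"delta_pos": [0,0,0.6],"spin": 0},
  {"jaw": 0.7,"delta_pos": [0,0,0.6],"spin": 0},
  {"jaw": 0.7,"delta_pos": [0,0,0.6],"spin": 0},
  {"jaw": 0.7,"delta_pos": [0,0,0.6],"spin": 0},
])

```text
time_s: 11.2
ee_pos: [578.8, -167.0, 85.0]
ee_rot: [179.9, -0.0, 83.9]
force: [-0.4, -0.2, -1.6]
gripper_width: 39.5
```

It has touched down, with the load mostly transferred. I'll slide to just before the roller.

>>> apply_moves([
  {"jaw": 0.7,"delta_pos": [0,4,0],"spin": 0},
  {"jaw": 0.7,"delta_pos": [0,11,0],"spin": 0},
  {"jaw": 0.7,"delta_pos": [0,18,0],"spin": 0},
  {"jaw": 0.7,"delta_pos": [0,25,0],"spin": 0},
  {"jaw": 0.7,"delta_pos": [0,31,0],"spin": 0},
  {"jaw": 0.7,"delta_pos": [0,36,0],"spin": 0},
  {"jaw": 0.7,"delta_pos": [0,40,0],"spin": 0},
  {"jaw": 0.7,"delta_pos": [0,40,0],"spin": 0},
], squeeze=30)

```text
time_s: 12.2
ee_pos: [618.2, -171.2, 85.0]
ee_rot: [180.0, -0.0, 83.9]
force: [-3.8, -0.0, 1.5]
gripper_width: 39.7
```

Run:
```python
from h import *
im=cams.grab_frame("wrist"); cv2.imwrite("pics/w6.png",im[:,:,::-1])
inrack("blue",1);go(*lane("blue",1,-3),85,83.9)
```

```text
lane x -42.36 off 0.05 Flane -4.55 0.34 0.67
d [-0.1 39.4  0.1] spin 0.0005 at [ 618.17 -171.21   85.04] [ 1.7995e+02 -2.0000e-02  8.3930e+01] F [-4.49  0.82  0.67] w 39.2 t 12.25
```

View pics/w6.png

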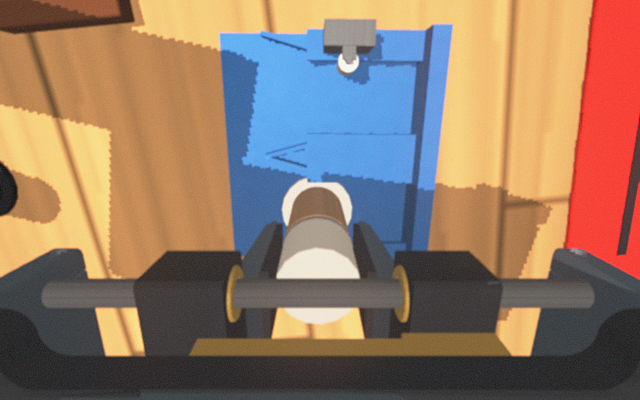

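>>> apply_moves([
  {"jaw": 0.7,"delta_pos": [0,1,0],"spin": 0},
  {"jaw": 0.7,"delta_pos": [0,2,0],"spin": 0},
  {"jaw": 0.7,"delta_pos": [0,3,0],"spin": 0},
  {"jaw": 0.7,"delta_pos": [0,4,0],"spin": 0},
  {"jaw": 0.7,"delta_pos": [0,5,0],"spin": 0},
  {"jaw": 0.7,"delta_pos": [0,6,0],"spin": 0},
  {"jaw": 0.7,"delta_pos": [0,7,0],"spin": 0},
  {"jaw": 0.7,"delta_pos": [0,8,0],"spin": 0},
])

```text
time_s: 13.25
ee_pos: [621.1, -171.2, 85.3]
ee_rot: [-179.4, -0.1, 83.9]
force: [-15.1, 2.2, 10.5]
gripper_width: 39.7
```

Run:
```python
from h import *
inrack("blue",1);go(*lane("blue",1,-3),85,83.9)
```

```text
lane x -39.49 off 0.35 Flane -15.23 0.63 10.51
d [-0.4 36.5 -0.1] spin 0.0006 at [ 621.05 -171.22   85.31] [-1.7938e+02 -7.0000e-02  8.3940e+01] F [-15.07   2.25  10.51] w 39.7 t 13.25
```

Force rose to 15 N along the lane with only 3 mm gained, so I'll look before going on.

Run:
```python
from h import *
im=cams.grab_frame("wrist"); a=cv2.resize(im[120:300,200:460,::-1],None,fx=3,fy=3,interpolation=2); cv2.imwrite("pics/w7.png",a)
im=cams.grab_frame("scene"); cv2.imwrite("pics/s7.png",cv2.resize(im[180:290,220:340,::-1],None,fx=5,fy=5,interpolation=2))
s=env.state(); print(s["force"],s["torque"]); inrack("blue",1)
```

```text
[-13.26741927   1.8114204   10.01651815] [ 0.24977195  3.28230134 -0.11333725]
lane x -39.51 off 0.33 Flane -13.38 0.39 10.02
```

View pics/w7.png

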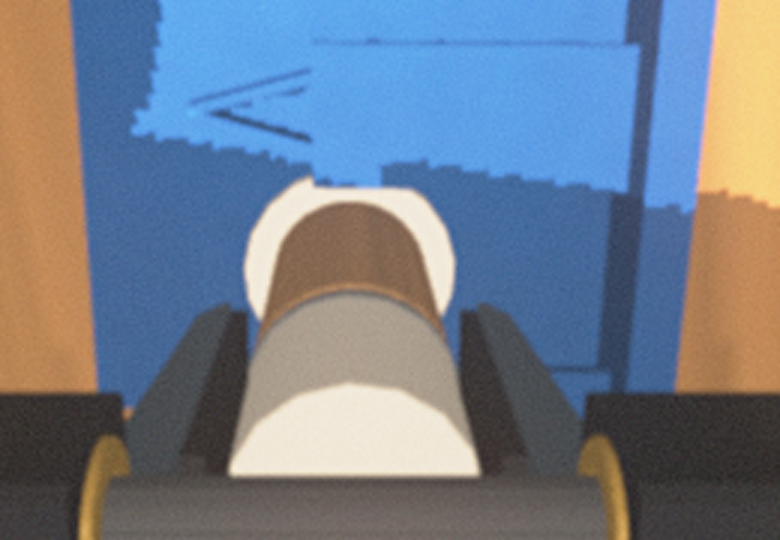

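View pics/s7.png

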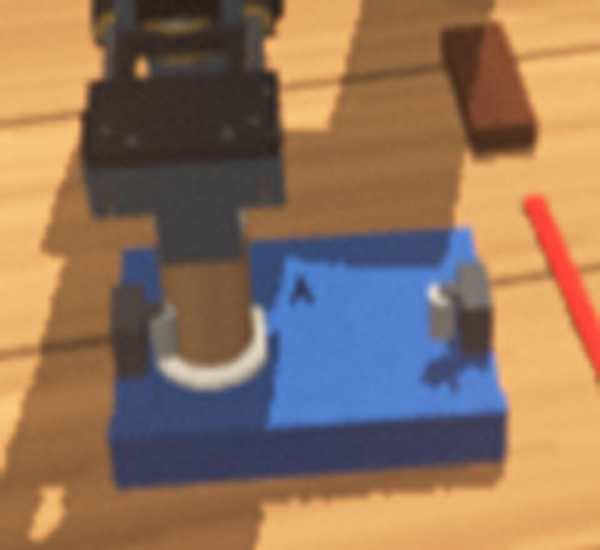

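The flange is properly under the lips and the tube body is meeting the roller. The arm is compliant, at about 3 N/mm. I'll shift about 2.5 mm to the inner side within the channel play and unload the foot slightly to ease passing the roller.

>>> apply_moves([
  {"jaw": 0.7,"delta_pos": [1,-1,-0.2],"spin": 0},
  {"jaw": 0.7,"delta_pos": [2.5,-1,-0.4],"spin": 0},
  {"jaw": 0.7,"delta_pos": [2.5,1,-0.4],"spin": 0},
  {"jaw": 0.7,"delta_pos": [2.5,3,-0.4],"spin": 0},
  {"jaw": 0.7,"delta_pos": [2.5,5,-0.4],"spin": 0},
  {"jaw": 0.7,"delta_pos": [2.5,6,-0.4],"spin": 0},
  {"jaw": 0.7,"delta_pos": [2.5,7,-0.4],"spin": 0},
  {"jaw": 0.7,"delta_pos": [2.5,8,-0.4],"spin": 0},
])

```text
time_s: 14.35
ee_pos: [627.1, -168.4, 85.5]
ee_rot: [-179.1, -0.2, 83.9]
force: [-6.9, 3.5, 2.8]
gripper_width: 39.5
```

Run:
```python
from h import *
inrack("blue",1);go(*lane("blue",1,-3),85,83.9); print(env.state()["torque"])
```

```text
lane x -33.77 off 3.75 Flane -7.22 2.76 2.76
d [-3.8 30.8 -0.1] spin 0.0007 at [ 627.1  -168.44   85.46] [-1.7907e+02 -1.6000e-01  8.3940e+01] F [-6.89  3.51  2.76] w 39.5 t 14.35
[ 0.66669081  1.94336852 -0.01517939]
```

>>> apply_moves([
  {"jaw": 0.7,"delta_pos": [-0.3,1.5,0],"spin": 0},
  {"jaw": 0.7,"delta_pos": [-0.6,3,0],"spin": 0},
  {"jaw": 0.7,"delta_pos": [-0.8,4.5,0],"spin": 0},
  {"jaw": 0.7,"delta_pos": [-0.8,6,0],"spin": 0},
  {"jaw": 0.7,"delta_pos": [-0.8,7.5,0],"spin": 0},
  {"jaw": 0.7,"delta_pos": [-0.8,9,0],"spin": 0},
  {"jaw": 0.7,"delta_pos": [-0.8,10.5,0],"spin": 0},
  {"jaw": 0.7,"delta_pos": [-0.8,12,0],"spin": 0},
])

```text
time_s: 15.35
ee_pos: [630.9, -168.9, 85.9]
ee_rot: [-178.0, -0.3, 84.0]
force: [-19.8, 5.0, 14.5]
gripper_width: 39.7
```

Run:
```python
from h import *
inrack("blue",1);go(*lane("blue",1,-3),85,83.9); print(env.state()["torque"])
```

```text
lane x -29.98 off 3.71 Flane -20.25 2.86 14.47
d [-3.7 27.  -0.1] spin 0.0013 at [ 630.87 -168.89   85.9 ] [-177.99   -0.26   83.98] F [-19.83   5.    14.47] w 39.7 t 15.35
[0.77348756 5.00470911 0.02653773]
```

>>> apply_moves([
  {"jaw": 0.7,"delta_pos": [-0.3,0,-0.5],"spin": 0},
  {"jaw": 0.7,"delta_pos": [-0.3,1,-0.8],"spin": 0},
  {"jaw": 0.7,"delta_pos": [-0.3,3,-0.9],"spin": 0},
  {"jaw": 0.7,"delta_pos": [-0.3,5,-0.9],"spin": 0},
  {"jaw": 0.7,"delta_pos": [-0.3,6.5,-0.9],"spin": 0},
  {"jaw": 0.7,"delta_pos": [-0.3,8,-0.9],"spin": 0},
  {"jaw": 0.7,"delta_pos": [-0.3,8,-0.9],"spin": 0},
  {"jaw": 0.7,"delta_pos": [-0.3,8,-0.9],"spin": 0},
])

```text
time_s: 16.35
ee_pos: [636.8, -169.5, 86.1]
ee_rot: [-177.7, -0.3, 84.0]
force: [-5.6, 3.2, -2.8]
gripper_width: 39.5
```

Run:
```python
from h import *
inrack("blue",1);go(*lane("blue",1,-3),85,83.9); print(env.state()["torque"])
im=cams.grab_frame("wrist"); a=cv2.resize(im[120:300,200:460,::-1],None,fx=3,fy=3,interpolation=2); cv2.imwrite("pics/w8.png",a)
im=cams.grab_frame("scene"); cv2.imwrite("pics/s8.png",cv2.resize(im[180:290,220:340,::-1],None,fx=5,fy=5,interpolation=2))
```

```text
lane x -23.99 off 3.72 Flane -5.88 2.62 -2.78
d [-3.8 21.   0.3] spin 0.0015 at [ 636.82 -169.51   86.12] [-177.69   -0.31   83.98] F [-5.57  3.23 -2.78] w 39.5 t 16.35
[0.43560969 1.52332066 0.0292476 ]
```

View pics/w8.png

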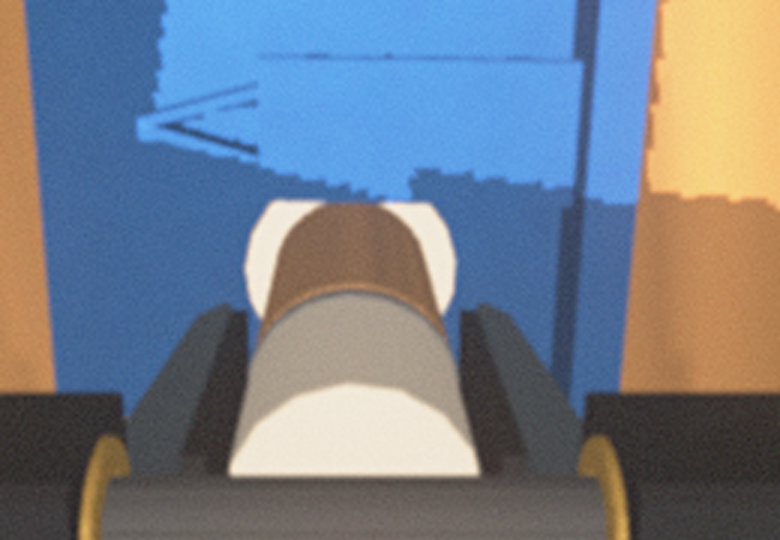

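View pics/s8.png

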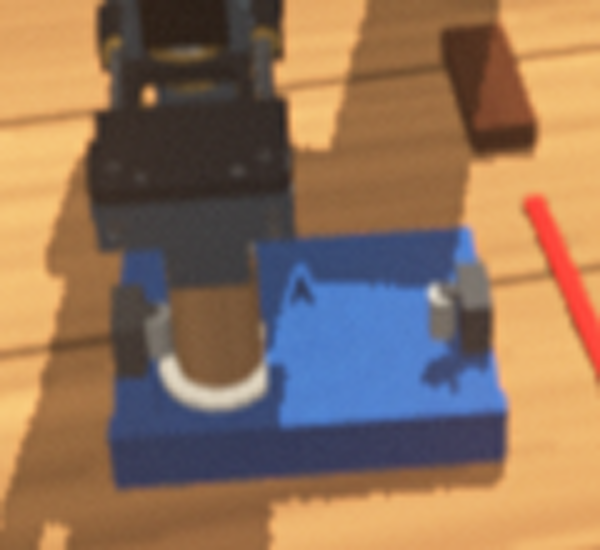

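At the crest, with forces low. I'll continue past the roller.

>>> apply_moves([
  {"jaw": 0.7,"delta_pos": [-0.3,2,0],"spin": 0},
  {"jaw": 0.7,"delta_pos": [-0.6,4,0],"spin": 0},
  {"jaw": 0.7,"delta_pos": [-0.9,6,0],"spin": 0},
  {"jaw": 0.7,"delta_pos": [-1.2,8,0],"spin": 0},
  {"jaw": 0.7,"delta_pos": [-1.6,10,0],"spin": 0},
  {"jaw": 0.7,"delta_pos": [-2,12,0],"spin": 0},
  {"jaw": 0.7,"delta_pos": [-2.3,13,0],"spin": 0},
  {"jaw": 0.7,"delta_pos": [-2.6,14,0],"spin": 0},
])

```text
time_s: 17.45
ee_pos: [652.4, -173.8, 85.9]
ee_rot: [-177.9, -0.3, 84.0]
force: [1.0, 2.4, -1.8]
gripper_width: 39.5
```

Run:
```python
from h import *
inrack("blue",1);go(*lane("blue",1,-3),85,83.9); print(env.state()["torque"])
```

```text
lane x -8.01 off 1.13 Flane 0.7 2.45 -1.85
d [-1.1  5.   0.8] spin 0.0015 at [ 652.44 -173.79   85.94] [-177.92   -0.3    83.98] F [ 0.96  2.36 -1.85] w 39.5 t 17.45
[ 0.49085947 -0.24284178 -0.02112499]
```

>>> apply_moves([
  {"jaw": 0.7,"delta_pos": [-0.2,1,0],"spin": 0},
  {"jaw": 0.7,"delta_pos": [-0.4,2,0],"spin": 0},
  {"jaw": 0.7,"delta_pos": [-0.6,3,0],"spin": 0},
  {"jaw": 0.7,"delta_pos": [-0.8,4,0],"spin": 0},
  {"jaw": 0.7,"delta_pos": [-0.8,5,0],"spin": 0},
  {"jaw": 0.7,"delta_pos": [-0.8,5.5,0],"spin": 0},
  {"jaw": 0.7,"delta_pos": [-0.8,6,0],"spin": 0},
  {"jaw": 0.7,"delta_pos": [-0.8,6,0],"spin": 0},
])

```text
time_s: 18.45
ee_pos: [657.2, -175.7, 85.9]
ee_rot: [-177.8, -0.2, 84.0]
force: [-5.4, 1.8, 2.2]
gripper_width: 39.5
```

Run:
```python
from h import *
inrack("blue",1); print(env.state()["torque"],env.state()["ee_rot"])
```

```text
lane x -3.03 off -0.25 Flane -5.57 1.19 2.22
[ 0.25820357  1.30497768 -0.0164831 ] [-177.7920094    -0.24783563   83.99005495]
```

>>> apply_moves([
  {"jaw": 0.7,"delta_pos": [0,0,-0.3],"spin": 0},
  {"jaw": 0.7,"delta_pos": [0,0.5,-0.3],"spin": 0},
  {"jaw": 0.7,"delta_pos": [0,1,-0.3],"spin": 0},
  {"jaw": 0.7,"delta_pos": [0,1.5,-0.3],"spin": 0},
  {"jaw": 0.7,"delta_pos": [0,2,-0.3],"spin": 0},
  {"jaw": 0.7,"delta_pos": [0,2.5,-0.3],"spin": 0},
  {"jaw": 0.7,"delta_pos": [0,3,-0.3],"spin": 0},
  {"jaw": 0.7,"delta_pos": [0,3,-0.3],"spin": 0},
])

```text
time_s: 19.45
ee_pos: [660.5, -176.0, 86.0]
ee_rot: [-177.8, -0.2, 84.0]
force: [-0.8, -0.5, -4.5]
gripper_width: 39.5
```

Run:
```python
from h import *
inrack("blue",1); print(env.state()["torque"],env.state()["ee_rot"])
```

```text
lane x 0.27 off -0.22 Flane -0.76 -0.56 -4.52
[-0.11180936  0.2057114   0.02278477] [-177.82213935   -0.24814635   83.99226415]
```

>>> apply_moves([
  {"jaw": 0.7,"delta_pos": [0,0.5,0],"spin": 0},
  {"jaw": 0.7,"delta_pos": [0,1,0],"spin": 0},
  {"jaw": 0.7,"delta_pos": [0,1.5,0],"spin": 0},
  {"jaw": 0.7,"delta_pos": [0,2,0],"spin": 0},
  {"jaw": 0.7,"delta_pos": [0,2.5,0],"spin": 0},
  {"jaw": 0.7,"delta_pos": [0,3,0],"spin": 0},
  {"jaw": 0.7,"delta_pos": [0,3,0],"spin": 0},
  {"jaw": 0.7,"delta_pos": [0,3,0],"spin": 0},
])

```text
time_s: 20.45
ee_pos: [663.5, -176.3, 86.0]
ee_rot: [-177.8, -0.2, 84.0]
force: [-1.9, -0.6, -1.6]
gripper_width: 39.7
```

Run:
```python
from h import *
inrack("blue",1); print(env.state()["torque"],env.state()["ee_rot"])
im=cams.grab_frame("wrist"); a=cv2.resize(im[120:300,200:460,::-1],None,fx=3,fy=3,interpolation=2); cv2.imwrite("pics/w9.png",a)
```

```text
lane x 3.22 off -0.2 Flane -1.81 -0.8 -1.64
[-0.03296031  0.52503496  0.01780814] [-177.82128363   -0.24817629   83.99160738]
```

View pics/w9.png

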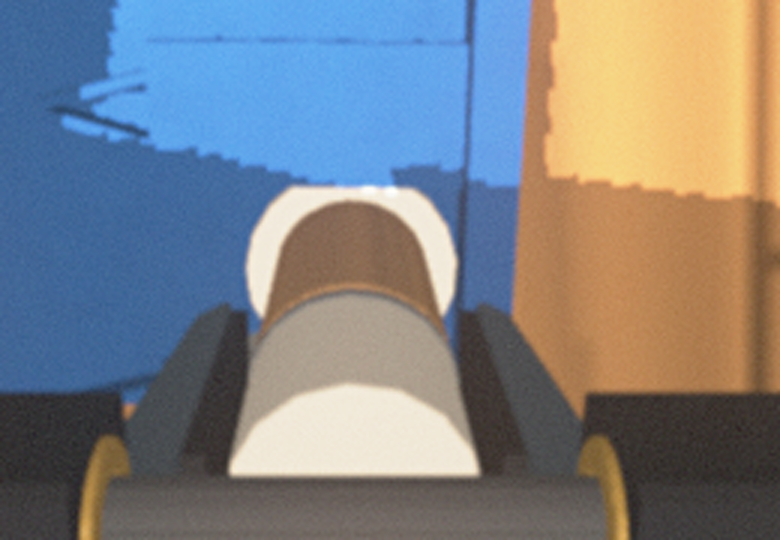

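The flange edge (col ~457) is right at the wall (col ~462). I'll press gently.

>>> apply_moves([
  {"jaw": 0.7,"delta_pos": [0,0.3,0],"spin": 0},
  {"jaw": 0.7,"delta_pos": [0,0.6,0],"spin": 0},
  {"jaw": 0.7,"delta_pos": [0,0.9,0],"spin": 0},
  {"jaw": 0.7,"delta_pos": [0,1.2,0],"spin": 0},
  {"jaw": 0.7,"delta_pos": [0,1.5,0],"spin": 0},
  {"jaw": 0.7,"delta_pos": [0,1.8,0],"spin": 0},
  {"jaw": 0.7,"delta_pos": [0,2,0],"spin": 0},
  {"jaw": 0.7,"delta_pos": [0,2,0],"spin": 0},
])

```text
time_s: 21.5
ee_pos: [664.0, -176.4, 86.1]
ee_rot: [-177.6, -0.3, 84.0]
force: [-6.4, 0.7, 2.2]
gripper_width: 39.8
```

Run:
```python
from h import *
inrack("blue",1); print(env.state()["torque"],env.state()["ee_rot"])
```

```text
lane x 3.79 off -0.2 Flane -6.39 -0.0 2.24
[ 0.07073905  1.6811497  -0.0152595 ] [-177.63377844   -0.25435968   83.99860688]
```

>>> apply_moves([
  {"jaw": 0.7,"delta_pos": [0,0.5,-0.3],"spin": 0},
  {"jaw": 0.7,"delta_pos": [0,1,-0.3],"spin": 0},
  {"jaw": 0.7,"delta_pos": [0,1.5,-0.3],"spin": 0},
  {"jaw": 0.7,"delta_pos": [0,2,-0.3],"spin": 0},
  {"jaw": 0.7,"delta_pos": [0,2.5,-0.3],"spin": 0},
  {"jaw": 0.7,"delta_pos": [0,3,-0.3],"spin": 0},
  {"jaw": 0.7,"delta_pos": [0,3,-0.3],"spin": 0},
  {"jaw": 0.7,"delta_pos": [0,3,-0.3],"spin": 0},
])

```text
time_s: 22.5
ee_pos: [664.7, -176.4, 86.2]
ee_rot: [-177.3, -0.3, 84.0]
force: [-9.2, 0.8, 2.6]
gripper_width: 39.6
```

Run:
```python
from h import *
inrack("blue",1); print(env.state()["torque"],env.state()["ee_rot"])
```

```text
lane x 4.43 off -0.19 Flane -9.2 -0.17 2.57
[0.1087286  2.12955466 0.01654432] [-177.30732368   -0.26745077   84.00145701]
```

The tube is pressed on the wall at about 9 N. I'll release it.

>>> apply_moves([
  {"jaw": 0.7,"delta_pos": [0,-0.5,0],"spin": 0},
  {"jaw": 0.7,"delta_pos": [0,-0.8,0.1],"spin": 0},
  {"jaw": 0.5,"delta_pos": [0,-1,0.2],"spin": 0},
  {"jaw": 0.3,"delta_pos": [0,-2,0.2],"spin": 0},
  {"jaw": 0.25,"delta_pos": [0,-3,0.2],"spin": 0},
  {"jaw": 0.25,"delta_pos": [0,-3,0],"spin": 0},
  {"jaw": 0.25,"delta_pos": [0,-3,0],"spin": 0},
  {"jaw": 0.25,"delta_pos": [0,-3,0],"spin": 0},
])

```text
time_s: 23.5
ee_pos: [661.8, -176.1, 86.4]
ee_rot: [-177.3, -0.3, 84.0]
force: [0.9, -0.5, -0.9]
gripper_width: 68.4
```

Run:
```python
from h import *
inrack("blue",1); print(env.state()["torque"],env.state()["ee_rot"])
im=cams.grab_frame("wrist"); a=cv2.resize(im[120:300,200:460,::-1],None,fx=3,fy=3,interpolation=2); cv2.imwrite("pics/w10.png",a)
im=cams.grab_frame("scene"); cv2.imwrite("pics/s10.png",cv2.resize(im[180:290,220:340,::-1],None,fx=5,fy=5,interpolation=2))
```

```text
lane x 1.6 off -0.22 Flane 0.95 -0.36 -0.87
[-0.11307609 -0.01762958 -0.02023355] [-177.33045664   -0.26574202   84.00114421]
```

View pics/w10.png

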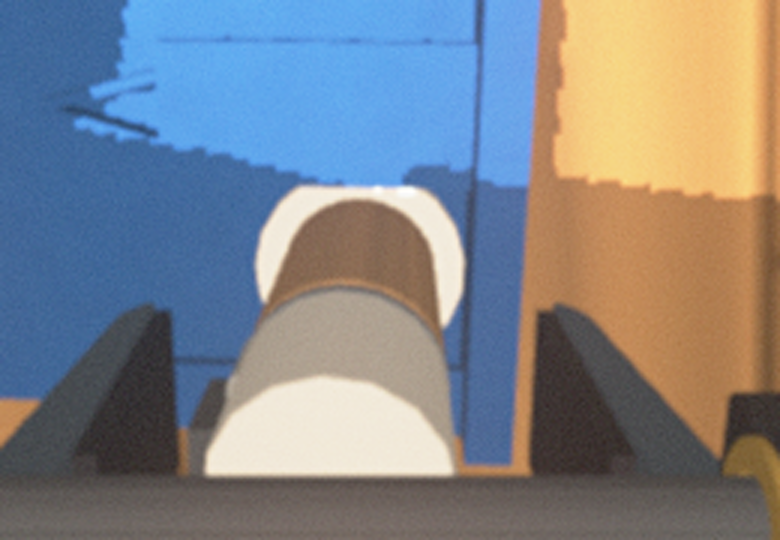

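View pics/s10.png

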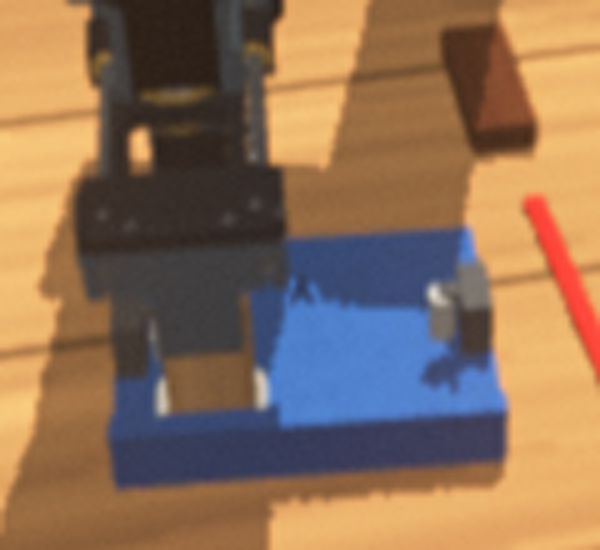

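Tube 1 stands upright in lane 1, flange at the wall, fingers clear. The roller push left the tool tilted 2.7° because each call starts from the measured pose. I'll rise, then press the shut fingers lightly against the back of the fixed end wall at the empty lane, in the opposite direction, to take the tilt out.

Run:
```python
from h import *
go(661.8,-176,150,83.9)
print(lane("blue",0,59))
x,y=lane("blue",0,59);go(x,y,150);go(x,y,24)
```

```text
d [  0.4  -3.  -63.6] spin 0.0018 at [ 661.78 -176.11   86.35] [-177.32   -0.27   84.  ] F [-0.13  0.69 -0.23] w 68.2 t 23.6
(np.float64(727.9821617356489), np.float64(-97.51021758317657))
d [ 85.4  54.6 -65.9] spin 0.0 at [ 661.78 -176.11   86.35] [-177.32   -0.27   84.  ] F [-0.13  0.69 -0.23] w 68.2 t 23.6
d [84.8 60.5 60. ] spin 0.0 at [ 661.78 -176.11   86.35] [-177.32   -0.27   84.  ] F [-0.13  0.69 -0.23] w 68.2 t 23.6
```

>>> apply_moves([
  {"jaw": 0.25,"delta_pos": [0,-1.5,-25],"spin": 0},
  {"jaw": 0.25,"delta_pos": [0,-3,-55],"spin": 0},
  {"jaw": 0.25,"delta_pos": [0,-3,-66],"spin": 0},
  {"jaw": 0.6,"delta_pos": [20,10,-66],"spin": 0},
  {"jaw": 1,"delta_pos": [55,35,-66],"spin": 0},
  {"jaw": 1,"delta_pos": [85,55,-66],"spin": 0},
  {"jaw": 1,"delta_pos": [85,55,-66],"spin": 0},
  {"jaw": 1,"delta_pos": [85,55,-66],"spin": 0},
])

```text
time_s: 24.6
ee_pos: [727.9, -97.4, 148.5]
ee_rot: [-177.2, -0.3, 84.0]
force: [-0.0, -1.2, 0.4]
gripper_width: 21.3
```

Run:
```python
from h import *
im=cams.grab_frame("wrist"); cv2.imwrite("pics/w11.png",im[:,:,::-1])
x,y=lane("blue",0,59);go(x,y,24)
```

```text
d [-1.000e-01  6.200e+00  1.249e+02] spin 0.0 at [727.78 -97.95 149.01] [-177.21   -0.25   84.  ] F [ 0.82 -0.65  0.28] w 17.1 t 24.65
```

View pics/w11.png

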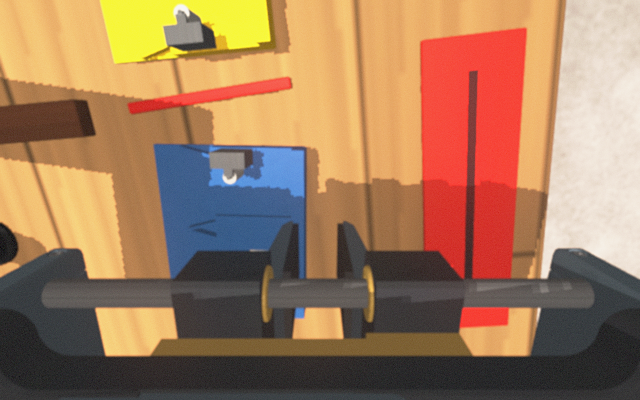

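>>> apply_moves([
  {"jaw": 1,"delta_pos": [0,3,40],"spin": 0},
  {"jaw": 1,"delta_pos": [0,5,85],"spin": 0},
  {"jaw": 1,"delta_pos": [0,6,118],"spin": 0},
  {"jaw": 1,"delta_pos": [0,6,125],"spin": 0},
  {"jaw": 1,"delta_pos": [0,5,125],"spin": 0},
  {"jaw": 1,"delta_pos": [0,2,125],"spin": 0},
  {"jaw": 1,"delta_pos": [0,-1,125],"spin": 0},
  {"jaw": 1,"delta_pos": [0,-3,125],"spin": 0},
])

```text
time_s: 25.65
ee_pos: [718.9, -96.5, 25.3]
ee_rot: [-177.3, -0.3, 84.0]
force: [-0.5, 0.2, 0.3]
gripper_width: 0.3
```

Run:
```python
from h import *
inrack("blue",0); print(env.state()["torque"],env.state()["ee_rot"])
```

```text
lane x 49.87 off 0.09 Flane -0.52 0.13 0.29
[-0.06122316  0.04019998 -0.0320661 ] [-177.28338254   -0.25157058   84.00448295]
```

>>> apply_moves([
  {"jaw": 1,"delta_pos": [0,-1.5,0],"spin": 0},
  {"jaw": 1,"delta_pos": [0,-3,0],"spin": 0},
  {"jaw": 1,"delta_pos": [0,-4.5,0],"spin": 0},
  {"jaw": 1,"delta_pos": [0,-6,0],"spin": 0},
  {"jaw": 1,"delta_pos": [0,-7,0],"spin": 0},
  {"jaw": 1,"delta_pos": [0,-8,0],"spin": 0},
  {"jaw": 1,"delta_pos": [0,-9,0],"spin": 0},
  {"jaw": 1,"delta_pos": [0,-9,0],"spin": 0},
])

```text
time_s: 26.65
ee_pos: [718.7, -96.4, 26.2]
ee_rot: [-178.4, -0.2, 84.0]
force: [18.7, -2.6, -10.2]
gripper_width: 0.4
```

Run:
```python
from h import *
inrack("blue",0); print(env.state()["torque"],env.state()["ee_rot"])
```

```text
lane x 49.67 off 0.1 Flane 18.83 -0.57 -10.19
[-0.45788265 -3.53824501 -0.18240483] [-178.44768416   -0.24136619   83.973674  ]
```

>>> apply_moves([
  {"jaw": 1,"delta_pos": [0,-3,0],"spin": 0},
  {"jaw": 1,"delta_pos": [0,-5,0],"spin": 0},
  {"jaw": 1,"delta_pos": [0,-7,0],"spin": 0},
  {"jaw": 1,"delta_pos": [0,-9,0],"spin": 0},
  {"jaw": 1,"delta_pos": [0,-10,0],"spin": 0},
  {"jaw": 1,"delta_pos": [0,-10.5,0],"spin": 0},
  {"jaw": 1,"delta_pos": [0,-10.5,0],"spin": 0},
  {"jaw": 1,"delta_pos": [0,-10.5,0],"spin": 0},
])

```text
time_s: 27.65
ee_pos: [718.8, -96.4, 26.5]
ee_rot: [-179.8, -0.2, 83.9]
force: [23.8, -1.9, -15.7]
gripper_width: 0.1
```

Run:
```python
from h import *
inrack("blue",0); print(env.state()["torque"],env.state()["ee_rot"])
go(600,40,215,90); go(452,173.5,145,90)
```

```text
lane x 49.79 off 0.12 Flane 23.9 0.66 -15.74
[-0.56190506 -4.42163593 -0.12991707] [-179.82197147   -0.22704631   83.9479258 ]
d [ 123.9 -133.1 -187.6] spin -0.1056 at [718.84 -96.41  26.49] [-179.82   -0.23   83.95] F [ 23.83  -1.88 -15.74] w 0.1 t 27.65
d [ 240.7 -294.2 -116.6] spin -0.1056 at [718.84 -96.41  26.49] [-179.82   -0.23   83.95] F [ 23.83  -1.88 -15.74] w 0.1 t 27.65
```

Tilt is down to 0.2°. On to the second tube.

>>> apply_moves([
  {"jaw": 1,"delta_pos": [0,5,-20],"spin": 0},
  {"jaw": 0.8,"delta_pos": [5,0,-70],"spin": 0},
  {"jaw": 0.3,"delta_pos": [35,-30,-120],"spin": -0.05},
  {"jaw": 0.3,"delta_pos": [70,-75,-150],"spin": -0.1},
  {"jaw": 0.3,"delta_pos": [108,-125,-150],"spin": -0.106},
  {"jaw": 0.3,"delta_pos": [146,-175,-150],"spin": -0.106},
  {"jaw": 0.3,"delta_pos": [182,-222,-150],"spin": -0.106},
  {"jaw": 0.3,"delta_pos": [215,-262,-150],"spin": -0.106},
])

```text
time_s: 28.65
ee_pos: [478.8, 145.4, 178.4]
ee_rot: [-179.8, -0.2, 90.0]
force: [0.4, 0.7, -0.1]
gripper_width: 63.2
```

Run:
```python
from h import *
go(452,173,145,90)
```

```text
d [ 27.5 -26.7  33.6] spin 0.0006 at [478.8  145.39 178.38] [-179.79   -0.24   90.03] F [ 0.43  0.74 -0.13] w 63.2 t 28.65
```

>>> apply_moves([
  {"jaw": 0.3,"delta_pos": [20,-20,0],"spin": 0},
  {"jaw": 0.3,"delta_pos": [27.5,-26.7,10],"spin": 0},
  {"jaw": 0.3,"delta_pos": [27.5,-26.7,25],"spin": 0},
  {"jaw": 0.3,"delta_pos": [27.5,-26.7,33],"spin": 0},
  {"jaw": 0.3,"delta_pos": [27.5,-26.7,33],"spin": 0},
  {"jaw": 0.3,"delta_pos": [27.5,-26.7,33],"spin": 0},
  {"jaw": 0.3,"delta_pos": [27.5,-26.7,33],"spin": 0},
  {"jaw": 0.3,"delta_pos": [27.5,-26.7,33],"spin": 0},
])

```text
time_s: 29.65
ee_pos: [452.2, 173.0, 145.9]
ee_rot: [-179.8, -0.3, 90.0]
force: [0.7, -0.8, -0.4]
gripper_width: 63.7
```

Run:
```python
from h import *
c=P("wrist");im=cams.grab_frame("wrist"); cv2.imwrite("pics/w12.png",im[:,:,::-1])
go(452,173,78.5,90)
print(proj("w",[[452,173,120],[452,193,120],[432,173,120],[472,173,120]],c).round(0).tolist())
```

```text
d [-0.3  0.1 67.4] spin 0.0005 at [452.14 172.99 145.86] [-179.82   -0.25   90.03] F [-0.09 -0.56 -0.4 ] w 64.0 t 29.7
[[317.0, 232.0], [317.0, 203.0], [287.0, 232.0], [348.0, 232.0]]
```

View pics/w12.png

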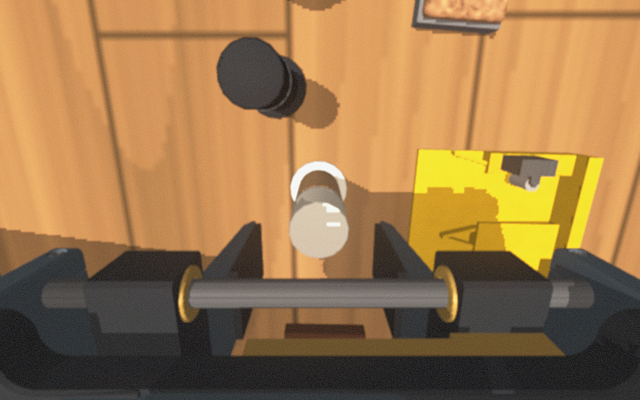

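The cap is centred at (319,230) against a predicted (317,232), so it is within 2 mm. It is white-capped, and the black look-alike at (255,75) is clear.

>>> apply_moves([
  {"jaw": 0.3,"delta_pos": [1,1,20],"spin": 0},
  {"jaw": 0.3,"delta_pos": [1,1,45],"spin": 0},
  {"jaw": 0.3,"delta_pos": [1,1,64],"spin": 0},
  {"jaw": 0.3,"delta_pos": [1,1,68],"spin": 0},
  {"jaw": 0.7,"delta_pos": [1,1,68],"spin": 0},
  {"jaw": 0.7,"delta_pos": [1,1,68],"spin": 0},
  {"jaw": 0.7,"delta_pos": [1,1,68],"spin": 0},
  {"jaw": 0.7,"delta_pos": [1,1,68],"spin": 0},
], squeeze=20)

```text
time_s: 30.7
ee_pos: [453.1, 174.5, 78.5]
ee_rot: [-179.9, -0.3, 90.0]
force: [-1.5, -0.3, 5.4]
gripper_width: 39.8
```

>>> apply_moves([
  {"jaw": 0.7,"delta_pos": [0,0,-3],"spin": 0},
  {"jaw": 0.7,"delta_pos": [0,0,-7],"spin": 0},
  {"jaw": 0.7,"delta_pos": [0,0,-12],"spin": 0},
  {"jaw": 0.7,"delta_pos": [0,0,-17],"spin": 0},
  {"jaw": 0.7,"delta_pos": [0,0,-20],"spin": 0},
  {"jaw": 0.7,"delta_pos": [0,0,-20],"spin": 0},
  {"jaw": 0.7,"delta_pos": [0,0,-20],"spin": 0},
  {"jaw": 0.7,"delta_pos": [0,0,-20],"spin": 0},
])

```text
time_s: 31.7
ee_pos: [453.0, 174.3, 98.4]
ee_rot: [-179.8, -0.3, 90.0]
force: [-0.2, 0.1, -5.4]
gripper_width: 39.9
```

>>> apply_moves([
  {"jaw": 0.7,"delta_pos": [0,0,0],"spin": 0},
  {"jaw": 0.7,"delta_pos": [0,0,0],"spin": 0},
  {"jaw": 0.7,"delta_pos": [0,0,0],"spin": 0},
  {"jaw": 0.7,"delta_pos": [0,0,0],"spin": 0},
  {"jaw": 0.7,"delta_pos": [0,0,0],"spin": 0},
  {"jaw": 0.7,"delta_pos": [0,0,0],"spin": 0},
  {"jaw": 0.7,"delta_pos": [0,0,0],"spin": 0},
  {"jaw": 0.7,"delta_pos": [0,0,0],"spin": 0},
])

```text
time_s: 32.7
ee_pos: [453.0, 174.3, 98.4]
ee_rot: [-179.8, -0.3, 90.0]
force: [1.4, 0.1, -6.5]
gripper_width: 39.8
```

Run:
```python
from h import *
for i in range(2):
    go(*lane("blue",0,-82),110,83.9); im=cams.grab_frame("scene")
cv2.imwrite("pics/s13.png",cv2.resize(im[100:290,220:460,::-1],None,fx=3.3,fy=3.1,interpolation=2))
for l in (0,1): go(*lane("yellow",l,-82),110,88.75)
```

```text
d [-256.8  134.7  -13.2] spin 0.1069 at [452.99 174.32  98.39] [-179.84   -0.27   90.02] F [ 1.35  0.12 -6.5 ] w 39.8 t 32.7
d [-256.9  134.7  -13.2] spin 0.1069 at [452.98 174.34  98.42] [-179.84   -0.27   90.03] F [ 0.25 -0.38 -5.71] w 39.7 t 32.75
d [ -5.9 125.  -12. ] spin 0.0222 at [452.97 174.34  98.4 ] [-179.84   -0.27   90.02] F [ 0.03  0.16 -4.49] w 40.0 t 32.8
d [-90.8 123.2 -12.4] spin 0.0222 at [452.97 174.34  98.4 ] [-179.84   -0.27   90.02] F [ 0.03  0.16 -4.49] w 40.0 t 32.8
```

View pics/s13.png

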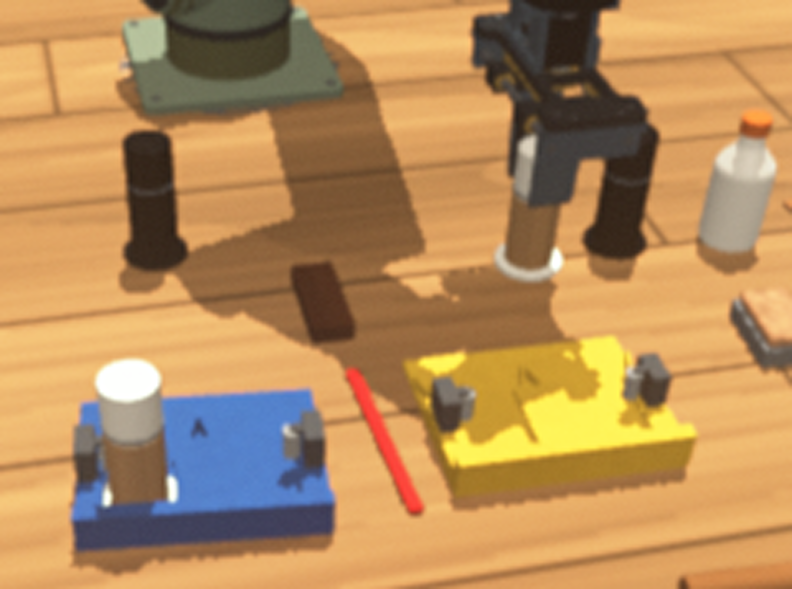

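The second tube also reads about 5.4 N, so it is heavy and goes to blue lane 0. Tube 1 stands upright in its lane. Now I'll carry it over.

>>> apply_moves([
  {"jaw": 0.7,"delta_pos": [-5,3,-12],"spin": 0},
  {"jaw": 0.7,"delta_pos": [-28,15,-20],"spin": 0},
  {"jaw": 0.7,"delta_pos": [-64,33,-20],"spin": 0.02},
  {"jaw": 0.7,"delta_pos": [-104,54,-20],"spin": 0.04},
  {"jaw": 0.7,"delta_pos": [-144,75,-20],"spin": 0.06},
  {"jaw": 0.7,"delta_pos": [-182,95,-20],"spin": 0.08},
  {"jaw": 0.7,"delta_pos": [-214,112,-20],"spin": 0.1},
  {"jaw": 0.7,"delta_pos": [-238,125,-20],"spin": 0.107},
], squeeze=30)

```text
time_s: 33.8
ee_pos: [579.2, -65.8, 117.7]
ee_rot: [-179.9, -0.2, 83.8]
force: [-0.2, 0.4, -4.8]
gripper_width: 39.8
```

Run:
```python
from h import *
inrack("blue",0);go(*lane("blue",0,-82),105,83.9)
```

```text
lane x -92.34 off 15.69 Flane -0.29 0.42 -4.84
d [-15.7  10.4  12.6] spin -0.0017 at [579.16 -65.83 117.68] [-179.88   -0.24   83.8 ] F [-0.25  0.45 -4.84] w 39.8 t 33.8
```

>>> apply_moves([
  {"jaw": 0.7,"delta_pos": [-10,7,2],"spin": 0},
  {"jaw": 0.7,"delta_pos": [-16,10.4,8],"spin": 0},
  {"jaw": 0.7,"delta_pos": [-16.2,10.4,14],"spin": 0},
  {"jaw": 0.7,"delta_pos": [-16.2,10.4,20],"spin": 0},
  {"jaw": 0.7,"delta_pos": [-16.2,10.4,26],"spin": 0},
  {"jaw": 0.7,"delta_pos": [-16.2,10.4,30],"spin": 0},
  {"jaw": 0.7,"delta_pos": [-16.2,10.4,31.5],"spin": 0},
  {"jaw": 0.7,"delta_pos": [-16.2,10.4,32.2],"spin": 0},
])

```text
time_s: 34.8
ee_pos: [587.8, -82.8, 85.4]
ee_rot: [-179.9, -0.2, 83.8]
force: [-0.0, 0.2, -5.5]
gripper_width: 39.3
```

Run:
```python
from h import *
inrack("blue",0);go(*lane("blue",0,-82),84.8,83.9)
im=cams.grab_frame("wrist"); cv2.imwrite("pics/w14.png",im[:,:,::-1])
```

```text
lane x -81.94 off -0.29 Flane -0.06 0.19 -5.53
d [ 0.3 -0.1  0.6] spin -0.0016 at [587.81 -82.82  85.45] [-179.9    -0.24   83.81] F [-0.04  0.19 -5.53] w 39.3 t 34.8
```

View pics/w14.png

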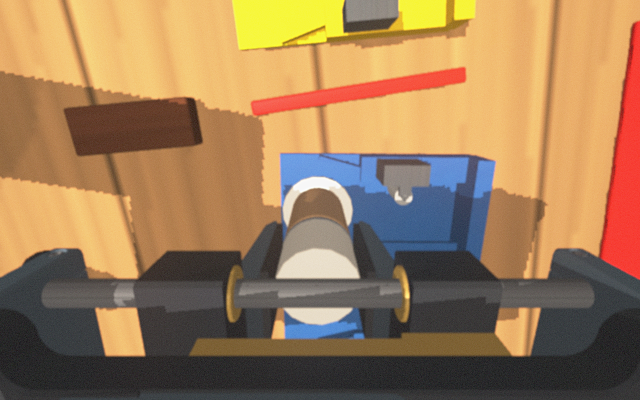

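>>> apply_moves([
  {"jaw": 0.7,"delta_pos": [0,0,0.3],"spin": 0},
  {"jaw": 0.7,"delta_pos": [0,0,0.5],"spin": 0},
  {"jaw": 0.7,"delta_pos": [0,0,0.6],"spin": 0},
  {"jaw": 0.7,"delta_pos": [0,0,0.6],"spin": 0},
  {"jaw": 0.7,"delta_pos": [0,3,0.6],"spin": 0},
  {"jaw": 0.7,"delta_pos": [0,8,0.6],"spin": 0},
  {"jaw": 0.7,"delta_pos": [0,14,0.6],"spin": 0},
  {"jaw": 0.7,"delta_pos": [0,20,0.6],"spin": 0},
])

```text
time_s: 35.85
ee_pos: [608.3, -85.1, 84.8]
ee_rot: [-179.9, -0.2, 83.8]
force: [0.6, 0.5, -5.8]
gripper_width: 39.5
```

Run:
```python
from h import *
inrack("blue",0);print(env.state()["ee_rot"],env.state()["ee_pos"])
```

```text
lane x -61.33 off -0.39 Flane 0.51 0.59 -5.79
[-179.91067285   -0.23613775   83.80454846] [608.29482307 -85.11207318  84.7809147 ]
```

>>> apply_moves([
  {"jaw": 0.7,"delta_pos": [0,0,0.4],"spin": 0},
  {"jaw": 0.7,"delta_pos": [-0.3,2,0.4],"spin": 0},
  {"jaw": 0.7,"delta_pos": [-0.8,5,0.4],"spin": 0},
  {"jaw": 0.7,"delta_pos": [-1.3,8,0.4],"spin": 0},
  {"jaw": 0.7,"delta_pos": [-1.8,11,0.4],"spin": 0},
  {"jaw": 0.7,"delta_pos": [-2.2,14,0.4],"spin": 0},
  {"jaw": 0.7,"delta_pos": [-2.2,16,0.4],"spin": 0},
  {"jaw": 0.7,"delta_pos": [-2.2,17,0.4],"spin": 0},
])

```text
time_s: 36.85
ee_pos: [623.4, -89.0, 84.7]
ee_rot: [-179.7, -0.2, 83.8]
force: [-7.2, 0.9, 3.8]
gripper_width: 39.4
```

Run:
```python
from h import *
inrack("blue",0);print(env.state()["ee_rot"],env.state()["ee_pos"])
```

```text
lane x -45.86 off -2.69 Flane -7.28 0.1 3.81
[-179.70311454   -0.23244059   83.80989209] [623.43280314 -89.04456472  84.72565789]
```

>>> apply_moves([
  {"jaw": 0.7,"delta_pos": [0,0,-0.5],"spin": 0},
  {"jaw": 0.7,"delta_pos": [0,2,-0.6],"spin": 0},
  {"jaw": 0.7,"delta_pos": [0,4,-0.7],"spin": 0},
  {"jaw": 0.7,"delta_pos": [0,6,-0.8],"spin": 0},
  {"jaw": 0.7,"delta_pos": [0,8,-0.9],"spin": 0},
  {"jaw": 0.7,"delta_pos": [0,10,-1.0],"spin": 0},
  {"jaw": 0.7,"delta_pos": [0,12,-1.0],"spin": 0},
  {"jaw": 0.7,"delta_pos": [0,13,-1.0],"spin": 0},
])

```text
time_s: 37.85
ee_pos: [635.7, -90.5, 85.6]
ee_rot: [-179.6, -0.2, 83.8]
force: [-2.6, 0.1, -4.1]
gripper_width: 39.6
```

Run:
```python
from h import *
inrack("blue",0);print(env.state()["ee_rot"],env.state()["ee_pos"])
```

```text
lane x -33.51 off -2.82 Flane -2.59 -0.16 -4.12
[-179.59551907   -0.22051567   83.81337498] [635.69126195 -90.48639552  85.64442066]
```

>>> apply_moves([
  {"jaw": 0.7,"delta_pos": [0,1.5,0],"spin": 0},
  {"jaw": 0.7,"delta_pos": [0,3,0],"spin": 0},
  {"jaw": 0.7,"delta_pos": [0,4.5,0],"spin": 0},
  {"jaw": 0.7,"delta_pos": [0,6,0],"spin": 0},
  {"jaw": 0.7,"delta_pos": [0,7.5,0],"spin": 0},
  {"jaw": 0.7,"delta_pos": [0,9,0],"spin": 0},
  {"jaw": 0.7,"delta_pos": [0,10.5,0],"spin": 0},
  {"jaw": 0.7,"delta_pos": [0,12,0],"spin": 0},
])

```text
time_s: 38.85
ee_pos: [647.6, -91.9, 85.5]
ee_rot: [-179.6, -0.2, 83.8]
force: [-4.1, -0.4, -2.6]
gripper_width: 39.5
```

Run:
```python
from h import *
inrack("blue",0);print(env.state()["ee_rot"],env.state()["ee_pos"])
```

```text
lane x -21.51 off -2.99 Flane -4.06 -0.86 -2.57
[-179.58060867   -0.20568481   83.81871497] [647.6127969  -91.92539605  85.54103649]
```

Past the crest smoothly. Next I'll go to about -7 and re-centre.

>>> apply_moves([
  {"jaw": 0.7,"delta_pos": [0.3,2,0],"spin": 0},
  {"jaw": 0.7,"delta_pos": [0.6,4,0],"spin": 0},
  {"jaw": 0.7,"delta_pos": [1,6,0],"spin": 0},
  {"jaw": 0.7,"delta_pos": [1.4,8,0],"spin": 0},
  {"jaw": 0.7,"delta_pos": [1.8,10,0],"spin": 0},
  {"jaw": 0.7,"delta_pos": [2.2,12,0],"spin": 0},
  {"jaw": 0.7,"delta_pos": [2.6,14,0],"spin": 0},
  {"jaw": 0.7,"delta_pos": [2.8,15,0],"spin": 0},
])

```text
time_s: 39.85
ee_pos: [662.7, -90.0, 85.2]
ee_rot: [-179.5, -0.3, 83.8]
force: [0.4, 0.8, -5.5]
gripper_width: 39.4
```

Run:
```python
from h import *
inrack("blue",0);print(env.state()["ee_rot"],env.state()["ee_pos"])
```

```text
lane x -6.7 off 0.49 Flane 0.33 0.82 -5.47
[-179.53314471   -0.27201238   83.80870679] [662.7042418  -90.03964172  85.19577958]
```

>>> apply_moves([
  {"jaw": 0.7,"delta_pos": [0,1,0],"spin": 0},
  {"jaw": 0.7,"delta_pos": [0,2,0],"spin": 0},
  {"jaw": 0.7,"delta_pos": [0,3,0],"spin": 0},
  {"jaw": 0.7,"delta_pos": [0,4,0],"spin": 0},
  {"jaw": 0.7,"delta_pos": [0,4.7,0],"spin": 0},
  {"jaw": 0.7,"delta_pos": [0,5.3,0],"spin": 0},
  {"jaw": 0.7,"delta_pos": [0,6,0],"spin": 0},
  {"jaw": 0.7,"delta_pos": [0,6,0],"spin": 0},
])

```text
time_s: 40.85
ee_pos: [668.7, -90.7, 85.1]
ee_rot: [-179.5, -0.3, 83.8]
force: [0.3, 0.0, -5.5]
gripper_width: 39.6
```

Run:
```python
from h import *
inrack("blue",0);print(env.state()["ee_rot"],env.state()["ee_pos"])
```

```text
lane x -0.67 off 0.48 Flane 0.31 0.04 -5.48
[-179.53352273   -0.27180302   83.8080748 ] [668.69791015 -90.68691182  85.14843213]
```

>>> apply_moves([
  {"jaw": 0.7,"delta_pos": [0,0.4,0],"spin": 0},
  {"jaw": 0.7,"delta_pos": [0,0.8,0],"spin": 0},
  {"jaw": 0.7,"delta_pos": [0,1.2,0],"spin": 0},
  {"jaw": 0.7,"delta_pos": [0,1.6,0],"spin": 0},
  {"jaw": 0.7,"delta_pos": [0,2,0],"spin": 0},
  {"jaw": 0.7,"delta_pos": [0,2.4,0],"spin": 0},
  {"jaw": 0.7,"delta_pos": [0,2.8,0],"spin": 0},
  {"jaw": 0.7,"delta_pos": [0,3,0],"spin": 0},
])

```text
time_s: 41.85
ee_pos: [671.0, -90.9, 85.1]
ee_rot: [-179.4, -0.3, 83.8]
force: [-3.2, 0.7, -3.5]
gripper_width: 39.7
```

Run:
```python
from h import *
inrack("blue",0);print(env.state()["ee_rot"],env.state()["ee_pos"])
```

```text
lane x 1.61 off 0.47 Flane -3.29 0.37 -3.47
[-179.43565172   -0.27233259   83.80960674] [670.96210874 -90.94395835  85.08417572]
```

>>> apply_moves([
  {"jaw": 0.7,"delta_pos": [0,0.7,0],"spin": 0},
  {"jaw": 0.7,"delta_pos": [0,1.2,0],"spin": 0},
  {"jaw": 0.7,"delta_pos": [0,1.7,0],"spin": 0},
  {"jaw": 0.7,"delta_pos": [0,2.2,0],"spin": 0},
  {"jaw": 0.7,"delta_pos": [0,2.5,0],"spin": 0},
  {"jaw": 0.7,"delta_pos": [0,2.5,0],"spin": 0},
  {"jaw": 0.7,"delta_pos": [0,2.5,0],"spin": 0},
  {"jaw": 0.7,"delta_pos": [0,2.5,0],"spin": 0},
])

```text
time_s: 42.85
ee_pos: [671.5, -91.0, 85.1]
ee_rot: [-179.2, -0.3, 83.8]
force: [-7.4, 0.7, 0.0]
gripper_width: 39.8
```

Run:
```python
from h import *
inrack("blue",0);print(env.state()["ee_rot"],env.state()["ee_pos"])
im=cams.grab_frame("wrist"); a=cv2.resize(im[120:300,200:460,::-1],None,fx=3,fy=3,interpolation=2); cv2.imwrite("pics/w15.png",a)
```

```text
lane x 2.17 off 0.5 Flane -7.47 -0.06 0.01
[-179.1817737    -0.27636684   83.81226831] [671.52902631 -90.97618729  85.07488702]
```

View pics/w15.png

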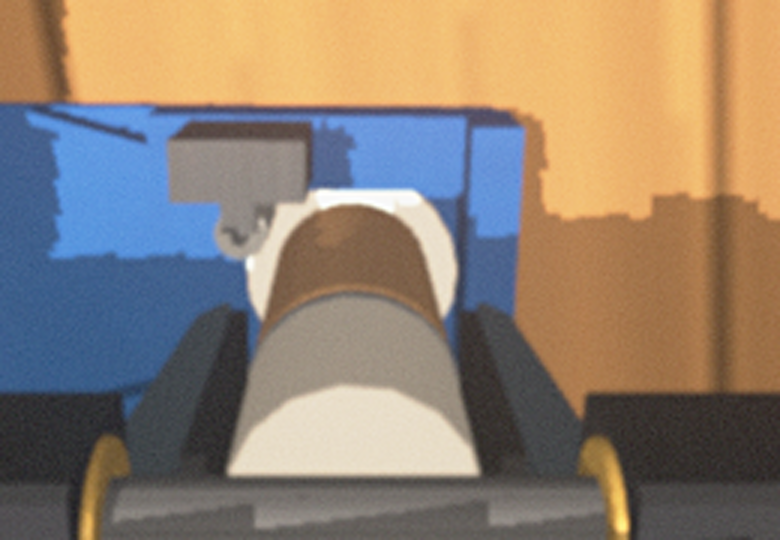

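The tube is past the roller, at (240,235), and touching the wall at about 7 N. I'll release it and rise.

>>> apply_moves([
  {"jaw": 0.7,"delta_pos": [0,-0.3,0],"spin": 0},
  {"jaw": 0.7,"delta_pos": [0,-0.3,0.2],"spin": 0},
  {"jaw": 0.5,"delta_pos": [0,-0.3,0.2],"spin": 0},
  {"jaw": 0.3,"delta_pos": [0,-0.8,0.2],"spin": 0},
  {"jaw": 0.25,"delta_pos": [0,-1.5,0.2],"spin": 0},
  {"jaw": 0.25,"delta_pos": [0,-1.5,0],"spin": 0},
  {"jaw": 0.25,"delta_pos": [0,-1.5,0],"spin": 0},
  {"jaw": 0.25,"delta_pos": [0,-1.5,0],"spin": 0},
])

```text
time_s: 43.9
ee_pos: [670.2, -90.8, 85.1]
ee_rot: [-179.2, -0.3, 83.8]
force: [0.2, -0.0, 0.9]
gripper_width: 68.3
```

>>> apply_moves([
  {"jaw": 0.25,"delta_pos": [0,-0.3,-15],"spin": 0},
  {"jaw": 0.25,"delta_pos": [0,-0.8,-45],"spin": 0},
  {"jaw": 0.25,"delta_pos": [0,-1.2,-80],"spin": 0},
  {"jaw": 0.25,"delta_pos": [0,-1.6,-120],"spin": 0},
  {"jaw": 0.25,"delta_pos": [0,-40,-150],"spin": 0},
  {"jaw": 0.25,"delta_pos": [0,-80,-160],"spin": 0},
  {"jaw": 0.25,"delta_pos": [0,-100,-160],"spin": 0},
  {"jaw": 0.25,"delta_pos": [0,-100,-160],"spin": 0},
])

```text
time_s: 44.9
ee_pos: [572.3, -81.0, 248.4]
ee_rot: [-179.3, -0.3, 83.8]
force: [0.3, 1.0, -0.3]
gripper_width: 68.6
```

Run:
```python
from h import *
im=cams.grab_frame("scene"); cv2.imwrite("pics/s16.png",cv2.resize(im[160:290,220:340,::-1],None,fx=5,fy=4.6,interpolation=2))
c=P("wrist");im=cams.grab_frame("wrist"); cv2.imwrite("pics/w16.png",im[:,:,::-1])
print(env.state()["time_s"],env.state()["force"],env.state()["ee_pos"])
for l in (0,1):
    x,y=lane("blue",l,0); print(l,"home foot",proj("w",[x,y,6],c),"cap",proj("w",[x,y,126],c))
```

```text
45.0 [-0.28789167  0.2221719  -0.51681808] [573.74051816 -81.18511405 247.23088294]
0 home foot [[393.82175904 171.10821931]] cap [[421.56352647 194.90728283]]
1 home foot [[389.8155681  232.26875924]] cap [[414.15138212 276.05721655]]
```

View pics/s16.png

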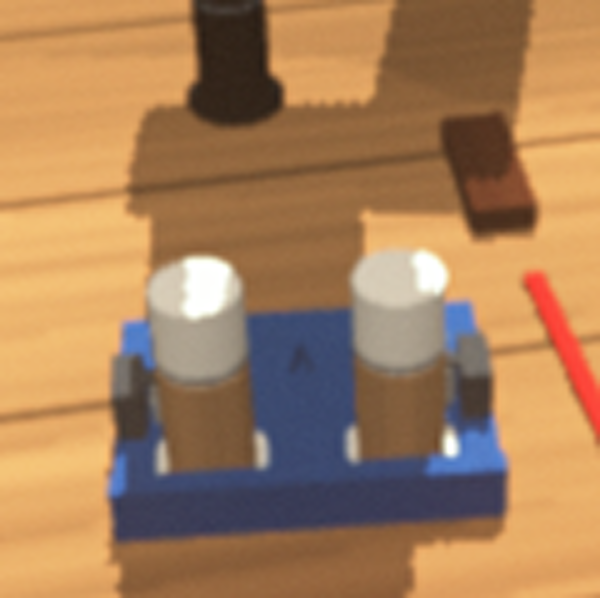

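View pics/w16.png

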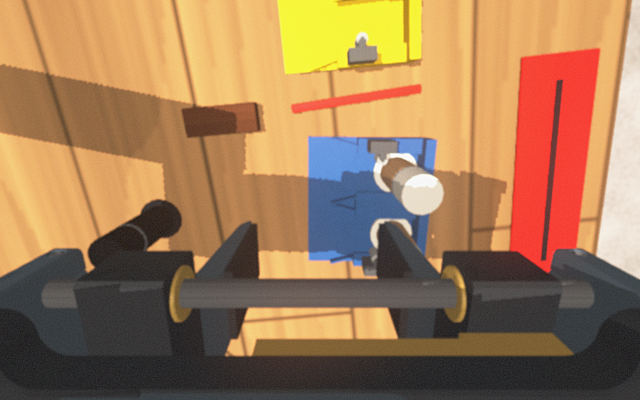

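Run:
```python
from h import *
for n in ("top","scene"):
    c=P(n);im=cams.grab_frame(n)[:,:,::-1].copy()
    big=cv2.resize(im,None,fx=5,fy=5,interpolation=2)
    for l in (0,1):
        for dx in (0,-5):
            x,y=lane("blue",l,dx)
            for z in (126,):
                a=np.linspace(0,6.28,40); pts=np.c_[x+20*np.cos(a),y+20*np.sin(a),0*a+z]
                cv2.polylines(big,[(proj(n,pts,c)*5+2.5).astype(int)],True,(0,0,255) if dx==0 else (0,255,0),1)
    u=proj(n,[*lane("blue",0,0),60],c)[0]; v=proj(n,[*lane("blue",1,0),60],c)[0]; m=((u+v)/2*5).astype(int)
    cv2.imwrite(f"pics/f_{n}.png",big[max(m[1]-270,0):m[1]+250,max(m[0]-300,0):m[0]+300])
```

```text
(no output)
```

View pics/f_top.png

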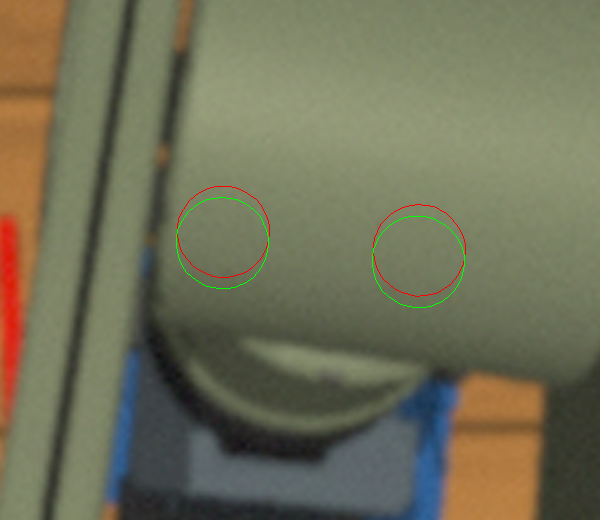

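View pics/f_scene.png

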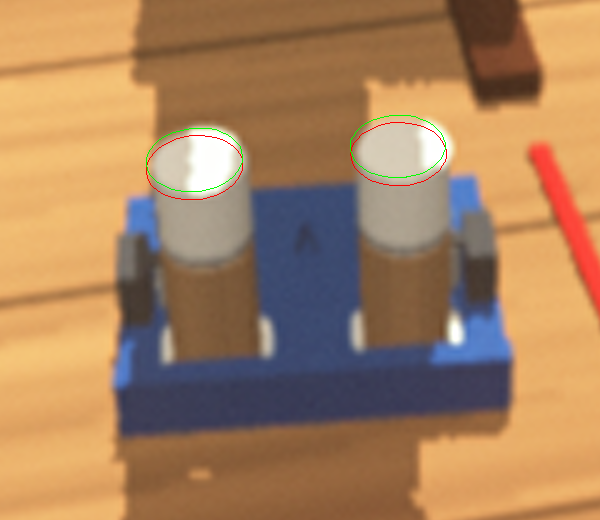

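Both stand, but tube 1 may sit a few mm back. I'll move the arm aside and check from the top camera.

```bash
python3 -c "
from h import *
go(400,150,300)"
```

```text
d [ 211.4 -198.5  -49.9] spin 0.0 at [573.88 -81.19 246.39] [-179.22   -0.28   83.81] F [ 0.89 -0.88  0.43] w 68.5 t 45.1
```

>>> apply_moves([
  {"jaw": 0.25,"delta_pos": [20,-20,-15],"spin": 0},
  {"jaw": 0.25,"delta_pos": [55,-52,-35],"spin": 0},
  {"jaw": 0.25,"delta_pos": [93,-87,-50],"spin": 0},
  {"jaw": 0.25,"delta_pos": [131,-123,-50],"spin": 0},
  {"jaw": 0.25,"delta_pos": [170,-160,-50],"spin": 0},
  {"jaw": 0.25,"delta_pos": [200,-188,-50],"spin": 0},
  {"jaw": 0.25,"delta_pos": [210,-198,-50],"spin": 0},
  {"jaw": 0.25,"delta_pos": [210,-198,-50],"spin": 0},
])

```text
time_s: 46.1
ee_pos: [400.8, 148.9, 300.1]
ee_rot: [-179.3, -0.2, 83.9]
force: [1.2, 0.4, -0.8]
gripper_width: 68.5
```

Run:
```python
from h import *
n="top"
c=P(n);im=cams.grab_frame(n)[:,:,::-1].copy()
big=cv2.resize(im,None,fx=6,fy=6,interpolation=2)
for l in (0,1):
    for dx in (0,-5):
        x,y=lane("blue",l,dx)
        for z,r in ((126,20),(12,28)):
            a=np.linspace(0,6.28,40); pts=np.c_[x+r*np.cos(a),y+r*np.sin(a),0*a+z]
            cv2.polylines(big,[(proj(n,pts,c)*6+3).astype(int)],True,(0,0,255) if dx==0 else (0,255,0),1)
u=proj(n,[*lane("blue",0,0),60],c)[0]; v=proj(n,[*lane("blue",1,0),60],c)[0]; m=((u+v)/2*6).astype(int)
cv2.imwrite(f"pics/g_{n}.png",big[max(m[1]-270,0):m[1]+250,max(m[0]-300,0):m[0]+300])
```

```text
(no output)
```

View pics/g_top.png

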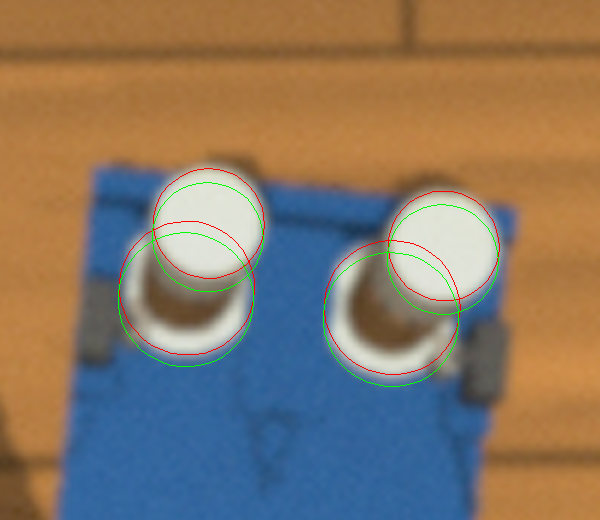

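In the top view both caps and flanges coincide with the predicted home circles (red, 0 mm), to within about 1 mm. The robot is clear, so I'm handing in.

```bash
python3 -c "
from workcell import env
print(env.state()['time_s'],env.job_done())"
```

```text
the job is handed in; nothing more can be done
46.15 None
```

Both tubes weighed in as heavy, about 5.5 N each when held, so both went to the blue rack: the right-hand one in lane 1, the left-hand one in lane 0. Each was slid past the roller, touched to the end wall (about 9 N and 7 N) and let go. I handed the job in at 46 s.

**Last checks:** in the final top view both caps and flanges matched the home positions to about 1 mm, and both tubes stood upright with the arm clear. The scene view seemed to show the first tube a few mm back from home; the top view did not bear that out.

**Not as planned:**
- **First tube jammed:** it stuck at the roller, with up to 20 N along the lane and 14 N upward on the tool, until I unloaded its foot and moved it inward. That push left the tool tilted about 2.7°.
- **Tilt correction:** I took the tilt out by pressing the shut fingers, at up to 24 N along the lane, against the back of the blue end wall. The second tube then went in smoothly.
- **Contact forces not measured directly:** I only had the wrist reading, so I can't confirm that the summed force of the first tube on the rack stayed under the 35 N limit while it was jammed.
- **Second tube set-down:** it was still partly carried at the mouth and only came down fully while sliding into the lane.

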